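# Load the blue-edged specimen plate into the viewing cradle

## Task

Draw the specimen plate with the blue top edge straight up out of its slot in the grey rack, lean it on the slanted metal rest with its grey sample facing outward, and let go of it. Then take hold of it again another way, lay it flat in the viewing cradle, sample up and fully down between the metal guides, and let go. Finally swing the orange clip over it until the clip is fully home in its catch, leaving the other plates in their slots and everything else on the table where it is.

Things in the scene. Friction and masses are not known exactly. Their poses are not given: they have to be found in the camera images.
- plate_blue: rigid white specimen plate, 6 mm thick (x), 60 wide (y), 90 tall (z), 80 g, upright in a rack slot; round grey sample 38 mm across on its +x face; its top 14 mm are blue. Origin: middle of its lower edge, mid-thickness; z runs up the plate to its top edge. This is the plate to load. In any of the three slots
- plate_mid (a point): the very centre of the blue-edged plate (45 mm up its z axis)
- plate_yellow: rigid white specimen plate, 6 mm thick (x), 60 wide (y), 90 tall (z), 80 g, upright in a rack slot; round grey sample 38 mm across on its +x face; its top 14 mm are yellow. Origin: middle of its lower edge, mid-thickness; z runs up the plate to its top edge. Stays in its slot
- plate_black: rigid white specimen plate, 6 mm thick (x), 60 wide (y), 90 tall (z), 80 g, upright in a rack slot; round grey sample 38 mm across on its +x face; its top 14 mm are black. Origin: middle of its lower edge, mid-thickness; z runs up the plate to its top edge. Stays in its slot
- rack: fixed grey plastic rack 170 (x) x 73 (y) x 50 mm high. Three slots 55 mm apart, at x = -55, 0, 55 mm. Plates stand on its floor, 10 mm above the table, side edges in grooves 8 mm wide reaching up to 50 mm above the table, so a plate's upper 50 mm is free. Sample faces look along the rack's +x. Origin: centre of underside
- rest: fixed slanted rest: base 120 x 70 x 8 mm; aluminium board 36 mm wide, 50 mm long, 60 degrees from level, its face looking along +x and up; at its lower end a ledge sticks out 12 mm square to the board, with a 4 mm lip. The plate stands on the ledge, back against the board, top leaning to -x; its upper 40 mm and 12 mm each side overhang. Origin: centre of underside
- rest_seat (a point): on the rest's ledge: where the plate's origin (middle of its lower edge) lies when it leans fully home, with the plate's z axis along (-0.5, 0, 0.87) and its x axis along (0.87, 0, 0.5) of the rest. 32 mm above the table
- cradle: fixed viewing cradle, grey base 160 x 130 x 6 mm. The plate lies lengthwise along x on a black pedestal 36 mm wide (y), top 32 mm above the table, overhanging 12 mm each long side. Aluminium guides 8 mm higher than the pedestal: end walls, and corner walls along the last 20 mm of the long sides; about 3.5 mm play all round. Origin: centre of underside, below the plate's place
- cradle_seat (a point): centre of the pedestal's top face, 32 mm above the table; the lying plate's underside is centred here. The plate's long sides are free for fingers within 32 mm of here along x
- clip (a joint): angle of the orange clip about its upright pivot (rad): 0 is home in its catch, lying across the plate along the cradle's +y; grows as it opens, clockwise from above (at 1.57 it points along the cradle's +x), at most 1.9. It stays where it is left. The catch is a steel bracket 51 mm high at x = 32, y = 50 mm of the cradle
- clip_knob (a point): centre of the top of the clip's upright round knob, 14 mm diameter and 28 mm tall, 70 mm from the pivot; 75 mm above the table. The clip bar is 12 mm wide and 104 mm long from the pivot, 6 mm thick, its top 47 mm above the table
- clip_pivot (a point): top of the clip's pivot, at x = 35, y = -52 mm of the cradle; the clip turns about the upright axis here
- solvent: amber bottle with red cap, 48 mm diameter, 110 mm tall; origin: centre of underside. Bystander
- jar: clear jar with white lid, 56 mm diameter, 55 mm tall; origin: centre of underside. Bystander
- loupe: black eyepiece loupe, 40 mm diameter, 40 mm tall; origin: centre of underside. Bystander
- dust_brush: hand brush 150 mm long lying on the table, along its x axis. Bystander
- mount_block: aluminium block 45 x 30 x 22 mm; origin: centre of underside. Bystander
There are look-alikes about, which are no part of the job. What is shaped like the plate_black but purple is not meant.

How it is judged:
On the way, in this order (a step that is already met when the one before it is completed fails the run):
1. the blue-edged plate is drawn up until its lower edge is clear above the rack's slots, still upright (height (world z) of plate_blue above 0.052 m and angle between plate_blue's own z axis and vertical below 0.35 rad and horizontal distance between plate_blue and rack below 0.13 m), for 0.05 s.
2. the plate leans on the slanted rest, sample outward, foot on the ledge, let go (distance between plate_blue and rest_seat below 0.022 m and angle between plate_blue's own x axis and vertical between 0.847 and 1.247 rad and linear speed of plate_blue below 0.03 m/s and contact force between the fingers and plate_blue below 0.1 N), for 0.2 s.
3. the plate lies flat in the cradle, sample up, fully down between the guides, let go, the clip still open (z of plate_blue in the frame of cradle between 0.032 and 0.038 m and angle between plate_blue's own x axis and vertical below 0.06 rad and angle between the z axis of plate_blue and the x axis of cradle, either way round below 0.15 rad and horizontal distance between plate_mid and cradle_seat below 0.008 m and contact force between the fingers and plate_blue below 0.1 N and value of joint clip above 0.6 rad), for 0.2 s.
At the end, for the whole second after the job is handed in: The blue-edged plate lies flat (within 0.06 rad) on the cradle's pedestal, sample up, its centre within 8 mm of the pedestal's centre and lengthwise within 0.15 rad, at rest; the clip is within 0.06 rad of home; the other two plates stand in their slots, within 12 mm of where they were (z of plate_blue in the frame of cradle between 0.032 and 0.038 m and angle between plate_blue's own x axis and vertical below 0.06 rad and angle between the z axis of plate_blue and the x axis of cradle, either way round below 0.15 rad and horizontal distance between plate_mid and cradle_seat below 0.008 m and contact force between the fingers and plate_blue below 0.1 N and value of joint clip below 0.06 rad and linear speed of plate_blue below 0.02 m/s and distance of each of plate_yellow, plate_black from where it was at the start of the episode below 0.012 m and angle between each of plate_yellow, plate_black's own z axis and vertical below 0.15 rad); the robot touches nothing.
It fails at once if another plate is pulled or knocked out of its place (20 mm) (distance of any of plate_yellow, plate_black from where it was at the start of the episode above 0.02 m).
It fails at once if a bystander is shoved more than 40 mm (distance of any of solvent, jar, loupe, dust_brush, mount_block from where it was at the start of the episode above 0.04 m).
It also fails if it takes over 62 s, if anything falls off the work surface, if the arm or the gripper's body presses on something with over 40 N, if the wrist force passes 120 N, or if a joint passes its speed limit or range.

## Robot

A 7-joint arm with a two-finger parallel gripper is mounted at the origin on the work surface. World frame = base frame: x ahead of the robot, y to its left, z up, the work surface at z = 0. Lengths are in m, angles in rad, forces in N, time in s.
With the tool pointing down it reaches from about 0.4 to 0.875 m from the base axis. Payload 19.3 kg.
Tool frame: the origin (TCP) lies on the centre line of the jaws, within the pads' length; the fingertips stand 14 mm ahead of it and the grasp point (between the pads) lies 5 mm behind it; z points along the fingers, y is the line along which they close (so a half turn about z gives the same grasp; the last joint's range is limited). The gripper opens to 85 mm and grips with 20 to 120 N. Pads are 22 mm wide; open, the fingers measure 114 mm over their backs; the gripper's body (76 mm by 85 mm) begins 54 mm behind the grasp point. The pads swing forward as they close: fully open they stand 13 mm farther back than shut.
Start: joints at [-1.269, 0.521, -0.036, 1.599, 0.021, 1.021, -0.113], TCP at [0.227, 0.582, 0.245] pointing down, gripper open.
Joint ranges: [-2.91, 2.91], [-0.3, 2.13], [-1.5, 1.42], [0.17, 2.43], [-1.26, 4.41], [0.16, 1.93], [-2.52, 2.52]. Speed limits (rad/s): [1.89, 1.89, 2.39, 2.39, 3.01, 3.01, 3.01].

## Interface

Orientations are given as [roll, pitch, yaw] about the fixed x, y, z axes, in that order (R = Rz(yaw) Ry(pitch) Rx(roll)).
In Python, from workcell import bot, grab_frame, regions_of gives the robot as it stands. The module is installed in compiled form; this text tells all that it offers.
- The arm moves only by the tool play_rows, never from a script. Its argument "plan" is a list of rows, each a list of 3 entries, a list of its own where there are three numbers: the shift along the tool's x, y, z in units of 2.5 cm (1.0 is 2.5 cm), then the turn, a rotation vector about the tool's x, y, z in units of 0.15 rad (1.0 is 0.15 rad), then the closure, from -1 (fully open) to 1 (shut). In form: [[[tx, ty, tz], [rx, ry, rz], jaw], ...]. A call has 1 to 20 rows; each row shifts and turns the commanded pose from where the row before left it, along the tool's axes as they then stand; what a row does not reach is not made up. A row lasts 1/8 s, in which the tool goes at most 62.5 mm and 10.7 degrees, less where a joint would pass 70% of its speed; a pose out of reach is approached as far as the arm can. A call with a number of a shift or a turn outside -1 to 1 is refused whole. A call with a gripper value outside its range is refused whole. The fingers move at their own pace and stop on an object; "newtons" is the grip in N (left out, the last holds). Time passes only in rows, so rows that do not move let the fingers close. It gives the time, the measured TCP pose, the force, the opening and the grip force at its end, in the units of the state.
- bot.observe(): the state, without advancing time (a new reading comes with each control period).
- grab_frame(name): name is "scene" or "top"; returns a dict with "pixels" (400x640x3 uint8, red, green, blue), "depth" (400x640 float32, m along the optical axis (not along the pixel's ray), 0 where there is no reading), "camera_matrix" (3x3 intrinsics, pixels), "R" (3x3) and "t" (3): a world point X has camera coordinates R X + t. Camera axes: x right, y down, z forward; pixel columns grow to the right and rows downward; lengths in m; the calibration is good to about 2 mm. A picture is of the moment at which its call begins.
- bot.job_done(): hands the job in; it is judged then, once.
Trained networks look in the newest picture that a camera, given by its name, has taken for a name from the list of things; names that differ only in an ending like _2 or _b are one class to them, and where a whole thing is asked for, a point or a joint stands for the part that bears it (a point fixed in the world has none). Each returns a list of dicts, best first, with "p" (0 to 1); they miss things now and then, are a little off and sometimes report something else, mostly with a low value. They report only what shows in the picture. A call takes as long as a camera call. They do not tell look-alikes from the thing itself.
- regions_of(thing, camera): "mask" (400x640 bool, what is visible of it) and "box" ([left, top, right, bottom] in pixels, round what is visible of it).
The state is a dict: "clock": time; "qpos": joint angles; "qd": joint speeds; "joint_efforts": joint torques, N m; "position": TCP position; "tool_rot": TCP orientation; "force": force on the tool from outside, world axes, zero at the start; "moment": the same for the moment, N m; "grip_width": finger opening in m; "finger_force": force on a finger pad.
Only numpy, scipy, OpenCV 4.12 (cv2) and the standard library are available. Lean on these libraries where they do the work, as an engineer would, in place of code of your own. Each camera call takes 0.05 s, during which the arm holds its last target. There are 200 camera calls.

## Working session

There is one attempt and no reset: what is moved stays moved. The work goes in short steps, Python scripts to look and compute and a tool call to move; the robot and the scene stay as the last step left them, time stands still between calls to the robot, and variables do not carry over. Pictures are saved under pics/ and viewed, at most 10 in all, crops included, and the job is handed in when it is done.

Besides the shell and the picture viewer there is one more tool, called by a JSON object that holds its "method" and its "body", one argument or row to a line. play_rows: Moves the arm, as the interface text tells. Its arguments: {"type":"object","properties":{"plan":{"type":"array"},"newtons":{"type":"number"}},"required":["plan"]}

```bash
mkdir -p pics; cat > h.py <<'E'
import numpy as np, cv2
from workcell import bot, grab_frame, regions_of
def pts(f):
    d=f["depth"]; K=f["camera_matrix"]; v,u=np.mgrid[:400,:640]
    c=np.stack([(u-K[0,2])/K[0,0]*d,(v-K[1,2])/K[1,1]*d,d],-1)
    return (c-f["t"])@f["R"]   # R^T (c-t)
def proj(f,X):
    c=f["R"]@np.array(X)+f["t"]; p=f["camera_matrix"]@c; return p[:2]/p[2]
E
python3 - <<'E'
from h import *
for n in ["scene","top"]:
    f=grab_frame(n); cv2.imwrite(f"pics/{n}.png",f["pixels"][:,:,::-1]); P=pts(f)
    print(n,"cam pos",(-f["R"].T@f["t"]).round(3))
    for t in ["plate_blue","plate_yellow","plate_black","rack","rest","cradle","clip","clip_knob","solvent","jar","loupe","dust_brush","mount_block"]:
        for r in regions_of(t,n)[:3]:
            m=r["mask"]&(f["depth"]>0); q=P[m]
            if len(q): print(t,round(r["p"],2),r["box"],np.median(q,0).round(3),q.min(0).round(3),q.max(0).round(3))
print(bot.observe())
E
```

```text
scene cam pos [1.107 0.331 0.797]
plate_blue 0.71 [229.9, 145.2, 254.0, 175.3] [ 0.553 -0.274  0.065] [ 0.465 -0.379 -0.003] [ 0.558 -0.242  0.103]
plate_yellow 0.92 [261.7, 116.3, 284.3, 148.9] [ 0.443 -0.279  0.069] [ 0.434 -0.313  0.009] [ 0.492 -0.249  0.102]
plate_yellow 0.73 [230.8, 144.2, 259.1, 175.3] [ 0.553 -0.274  0.064] [ 0.464 -0.381 -0.002] [ 0.579 -0.239  0.103]
plate_black 0.9 [245.9, 132.1, 270.0, 160.8] [ 0.498 -0.276  0.066] [ 0.493 -0.307  0.013] [ 0.547 -0.245  0.102]
plate_black 0.87 [181.3, 128.6, 201.1, 175.8] [ 0.59  -0.414  0.05 ] [ 0.49  -0.515 -0.004] [ 0.62  -0.404  0.092]
plate_black 0.71 [304.7, 140.6, 313.9, 179.1] [ 0.458 -0.154  0.051] [ 0.421 -0.175 -0.003] [ 0.485 -0.147  0.092]
rack 0.97 [226.9, 136.4, 293.5, 192.0] [ 0.541 -0.246  0.022] [ 0.366 -0.341 -0.006] [ 0.584 -0.233  0.056]
rack 0.66 [338.0, 187.6, 382.3, 235.2] [0.517 0.016 0.009] [ 0.433 -0.039 -0.003] [0.568 0.055 0.075]
rack 0.16 [418.3, 237.4, 458.7, 277.0] [0.558 0.213 0.047] [0.496 0.199 0.001] [0.611 0.231 0.077]
rest 0.57 [336.5, 186.1, 379.2, 238.1] [0.517 0.017 0.008] [ 0.429 
[... 3401 characters left out ...]
s': array([-1.26917871,  0.52136872, -0.03633302,  1.59946896,  0.02119911,
        1.02110647, -0.11280132]), 'qd': array([-4.71640071e-04,  5.07834720e-05, -9.92533300e-04,  9.37518824e-04,
       -2.92578292e-04, -2.67133209e-03, -2.29908420e-04]), 'joint_efforts': array([ 2.51995370e-04, -9.26836109e+01,  1.97801717e+00, -3.70265150e+01,
        1.80430559e-02,  1.59266398e-03,  5.18776488e-07]), 'position': array([0.22707492, 0.58229902, 0.24532104]), 'tool_rot': array([ 3.14156091e+00, -2.08083582e-05,  2.76975841e+00]), 'force': array([0.3863839 , 0.10817378, 0.34293546]), 'moment': array([-0.02256593,  0.03928148, -0.01896605]), 'finger_force': 0.0, 'grip_width': 0.08528021490325333}
```

```bash
python3 - <<'E'
import cv2
a=cv2.imread("pics/scene.png"); b=cv2.imread("pics/top.png")
cv2.imwrite("pics/c1.png",cv2.resize(a[110:320,160:540],(800,442),interpolation=cv2.INTER_CUBIC))
cv2.imwrite("pics/c2.png",cv2.resize(b[110:275,160:460],(800,440),interpolation=cv2.INTER_CUBIC))
E
```

```text
(no output)
```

View pics/c1.png

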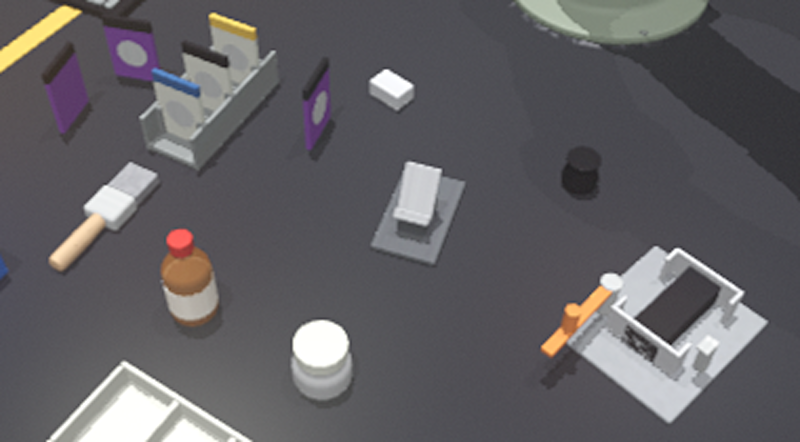

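View pics/c2.png

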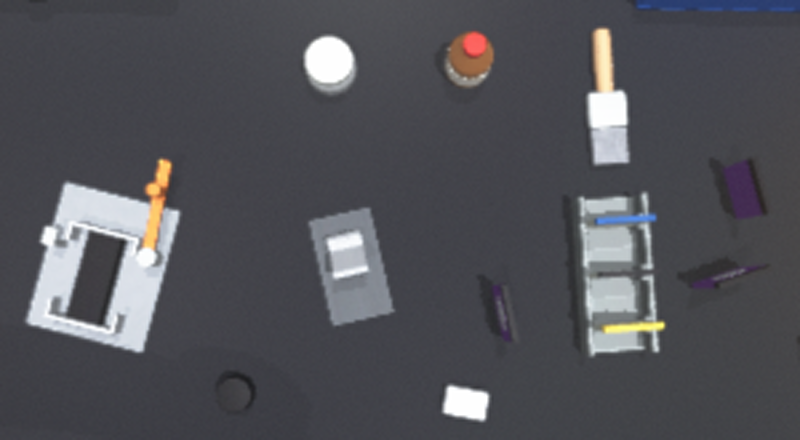

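```bash
cat > m.py <<'E'
from h import *
f2={n:grab_frame(n) for n in ["scene","top"]}
Q=[];C=[]
for n,f in f2.items():
    p=pts(f); ok=f["depth"]>0; Q.append(p[ok]); C.append(f["pixels"][ok])
def sel(q,lo,hi): return np.all((q>np.array(lo))&(q<np.array(hi)),1)
def rect(q):
    r=cv2.minAreaRect((q[:,:2]*1000).astype(np.float32)); return np.round(r[0],1),np.round(r[1],1),round(r[2],1)
for k in (0,1):
    q,c=Q[k],C[k].astype(int)
    print(["scene","top"][k])
    a=q[sel(q,[.42,-.06,.004],[.58,.07,.012])]; print("rest base",rect(a),a[:,2].mean())
    a=q[sel(q,[.38,.18,.003],[.62,.37,.010])]; print("cradle base",rect(a),a[:,2].mean())
    m=sel(q,[.42,.22,.028],[.60,.33,.036])&(c.max(1)<70); print("pedestal",rect(q[m]),np.median(q[m],0))
    m=sel(q,[.38,.18,.036],[.62,.37,.045])&(c.min(1)>90)&(c[:,0]-c[:,2]<30); print("guides",rect(q[m]))
    o=sel(q,[.38,.15,.036],[.66,.37,.09])&(c[:,0]-c[:,2]>60)
    b=q[o&(q[:,2]<.05)&(q[:,2]>.042)]; print("clip bar",rect(b)); b=q[o&(q[:,2]>.07)]; print("knob top",b.mean(0),rect(b),len(b))
    # board
    b=q[sel(q,[.46,-.03,.035],[.54,.05,.074])]; u,s,v=np.linalg.svd(b-b.mean(0),full_matrices=False); print("board",b.mean(0),v[2],s/len(b)**.5,b.max(0),b.min(0))
    for nm,m in (("blue",(c[:,2]-c[:,0]>50)),("yellow",(c[:,0]-c[:,2]>70))):
        m&=sel(q,[.40,-.34,.07],[.60,-.23,.12]); b=q[m]; print(nm,rect(b),b[:,2].max(),np.percentile(b,[5,50,95],axis=0).round(4).tolist(),len(b))
        t=b[b[:,2]>.097]; print(" top",rect(t),t.mean(0))
    b=q[sel(q,[.35,-.36,.043],[.62,-.22,.056])&(c.max(1)-c.min(1)<40)]; print("rack top",rect(b))
E
python3 m.py
```

```text
scene
rest base (array([501.,   3.]), array([127.1,  79.5]), 14.3) 0.007485301553907748
cradle base (array([495.6, 276.7]), array([219.4, 181.8]), 2.9) 0.0058391180897555935
pedestal (array([489.8, 280.1]), array([ 35., 101.]), 75.8) [0.46626215 0.28594448 0.03174306]
guides (array([500.1, 272.4]), array([111.8, 146.6]), 89.5)
clip bar (array([565.1, 211.4]), array([12.3, 95.3]), 79.7)
knob top [0.57773004 0.20933472 0.07403162] (array([577.1, 208.8]), array([14.8, 11.6]), 23.8) 40
board [0.51011031 0.01021614 0.05209555] [-0.68932958 -0.1802834  -0.70165706] [0.01586211 0.01064738 0.00432875] [0.53882392 0.03268229 0.07386043] [ 0.48829264 -0.01155006  0.03503655]
blue (array([ 550.7, -273.9]), array([ 9.8, 59.5]), 1.1) 0.10088362786327032 [[0.5479, -0.3004, 0.0863], [0.552, -0.2745, 0.0953], [0.5552, -0.2481, 0.1004]] 132
 top (array([ 550.8, -273.7]), array([ 8.6, 59.2]), 1.9) [ 0.55119431 -0.27573086  0.09893574]
yellow (array([ 441. , -282.4]), array([ 9.7, 59.9]), 4.5) 0.10227618009797117 [[0.4375, -0.3089, 0.0859], [0.4425, -0.2817, 0.0945], [0.4453, -0.2548, 0.1003]] 131
 top
[... 698 characters left out ...]
4028 0.74205085] [0.01754274 0.01048362 0.00655163] [0.5375363  0.02982201 0.07379118] [ 0.4859065  -0.01100152  0.03506214]
blue (array([ 548.2, -274. ]), array([ 5.6, 59.3]), 2.2) 0.10452700574023269 [[0.545, -0.3007, 0.0927], [0.5479, -0.2736, 0.1003], [0.551, -0.246, 0.1031]] 55
 top (array([ 548.2, -274.7]), array([ 5.6, 57.8]), 2.2) [ 0.5482903  -0.27439839  0.10081224]
yellow (array([ 438.9, -282.1]), array([ 6. , 58.9]), 4.2) 0.10541532300682538 [[0.4365, -0.3076, 0.0915], [0.4398, -0.2845, 0.1008], [0.4428, -0.2545, 0.1041]] 59
 top (array([ 438.9, -282.1]), array([ 5.9, 58.9]), 4.2) [ 0.43900765 -0.28205044  0.10095119]
rack top (array([ 493.7, -278.9]), array([168.9,  74.6]), 4.0)
```

{"method": "play_rows", "body": {
  "plan": [
    [[0,0.5,0],[0,0,0.94],0.05],
    [[0,0,0],[0,0,0.94],0.05],
    [[0,0,0],[0,0,0.94],0.05],
    [[0,0,0],[0,0,0.94],0.05],
    [[0,0,0],[0,0,0.94],0.05],
    [[0,0,0],[0,0,0.94],0.05],
    [[0,0,0],[0,0,0.94],0.05],
    [[0,0,0],[0,0,0.94],0.05],
    [[-0.9,0.86,0],[0,0,0],0.05],
    [[-0.9,0.86,0],[0,0,0],0.05],
    [[-0.9,0.86,0],[0,0,0],0.05],
    [[-0.9,0.86,0],[0,0,0],0.05],
    [[-0.9,0.86,0],[0,0,0],0.05],
    [[-0.9,0.86,0],[0,0,0],0.05],
    [[-0.9,0.86,0],[0,0,0],0.05],
    [[-0.9,0.86,0],[0,0,0],0.05],
    [[-0.9,0.86,0],[0,0,0],0.05],
    [[-0.9,0.86,0],[0,0,0],0.05],
    [[-0.9,0.8,0],[0,0,0],0.05],
    [[-0.9,0.5,0],[0,0,0],0.05]
  ]
}}

```text
clock: 4.0
position: [0.4985, 0.3413, 0.2453]
tool_rot: [3.141, 0.0, 1.641]
force: [0.1, 0.2, -0.5]
grip_width: 0.0406
finger_force: 0.0
```

```bash
cat >> h.py <<'E'
from scipy.spatial.transform import Rotation as Ro
def go(p,R):
    """units: turn (tool rotvec/.15) then shift (after turn)/.025"""
    s=bot.observe(); R0=Ro.from_euler("xyz",s["tool_rot"]); R=Ro.from_matrix(R)
    print("t",round(s["clock"],2),"pos",s["position"].round(4),"w",round(s["grip_width"],4),"F",s["force"].round(1),"q",s["qpos"].round(2))
    print("turn",((R0.inv()*R).as_rotvec()/.15).round(2),"shift after turn",(R.inv().apply(np.array(p)-s["position"])/.025).round(2),
     "shift in current axes",(R0.inv().apply(np.array(p)-s["position"])/.025).round(2))
def fr(y,z): # tool matrix from y and z axes
    y=np.array(y,float);z=np.array(z,float);y/=np.linalg.norm(y);z/=np.linalg.norm(z); return np.c_[np.cross(y,z),y,z]
E
python3 - <<'E'
from h import *
a=np.radians(4.2); go([.5495,-.274,.17],fr([np.cos(a),np.sin(a),0],[0,0,-1]))
E
```

```text
t 4.0 pos [0.4985 0.3413 0.2453] w 0.0406 F [ 0.1  0.2 -0.5] q [-0.9   0.5   0.29  1.67 -0.16  0.99 -0.48]
turn [ 0.    0.   -0.02] shift after turn [-24.7    0.23   3.01] shift in current axes [-24.69   0.3    3.01]
```

{"method": "play_rows", "body": {
  "plan": [
    [[-1,0,0],[0,0,0],0.05],
    [[-1,0,0],[0,0,0],0.05],
    [[-1,0,0],[0,0,0],0.05],
    [[-1,0,0],[0,0,0],0.05],
    [[-1,0,0],[0,0,0],0.05],
    [[-1,0,0],[0,0,0],0.05],
    [[-1,0,0],[0,0,0],0.05],
    [[-1,0,0],[0,0,0],0.05],
    [[-1,0,0],[0,0,0],0.05],
    [[-1,0,0],[0,0,0],0.05],
    [[-1,0,0],[0,0,0],0.05],
    [[-1,0,0],[0,0,0],0.05],
    [[-1,0,0],[0,0,0],0.05],
    [[-1,0,0],[0,0,0],0.05],
    [[-1,0,0],[0,0,0],0.05],
    [[-1,0,0],[0,0,0],0.05],
    [[-1,0,0],[0,0,0],0.05],
    [[-1,0,0],[0,0,0],0.05],
    [[-1,0.1,0.5],[0,0,0],0.05],
    [[-1,0.1,0.5],[0,0,0],0.05]
  ]
}}

```text
clock: 6.5
position: [0.5375, -0.157, 0.2203]
tool_rot: [3.141, -0.0, 1.642]
force: [0.5, -0.3, -0.1]
grip_width: 0.0405
finger_force: 0.0
```

{"method": "play_rows", "body": {
  "plan": [
    [[-1,0,0.4],[0,0,0],0.05],
    [[-1,0,0.4],[0,0,0],0.05],
    [[-1,0,0.4],[0,0,0],0.05],
    [[-1,0,0.4],[0,0,0],0.05],
    [[-0.5,0,0.4],[0,0,0],0.05],
    [[0,0,0],[0,0,0],0.05],
    [[0,0,0],[0,0,0],0.05]
  ]
}}

```text
clock: 7.38
position: [0.5462, -0.2675, 0.1706]
tool_rot: [3.141, -0.0, 1.643]
force: [1.2, 0.0, 0.6]
grip_width: 0.0407
finger_force: 0.0
```

```bash
python3 - <<'E'
from h import *
a=np.radians(4.2); go([.5495,-.274,.09],fr([np.cos(a),np.sin(a),0],[0,0,-1]))
fs,ft=grab_frame("scene"),grab_frame("top")
cv2.imwrite("pics/d.png",np.vstack([cv2.resize(fs["pixels"][90:190,180:320],(420,300),interpolation=2),cv2.resize(ft["pixels"][150:250,330:470],(420,300),interpolation=2)])[:,:,::-1])
np.savez("grip.npz",s=pts(fs),t=pts(ft),sc=fs["pixels"],tc=ft["pixels"])
p=bot.observe()["position"]
for f in (fs,ft): print(proj(f,p),proj(f,p-[0,0,.014]))
E
```

```text
t 7.38 pos [ 0.5462 -0.2675  0.1706] w 0.0407 F [1.2 0.  0.6] q [ 0.12  0.61  0.35  1.73 -0.26  0.85  0.66]
turn [ 0.   -0.   -0.01] shift after turn [-0.27  0.11  3.22] shift in current axes [-0.27  0.11  3.22]
[241.94351785 121.6081817 ] [242.87309216 126.71194966]
[398.34633263 190.68275307] [396.97781618 191.07808501]
```

View pics/d.png

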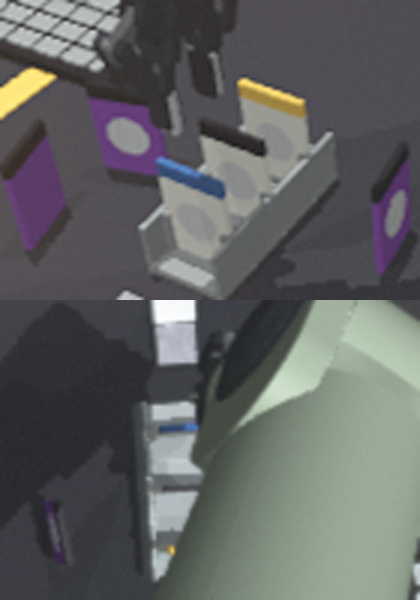

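```bash
python3 - <<'E'
import numpy as np
g=np.load("grip.npz"); a=np.radians(4.2); p=np.array([.5462,-.2675,.1706])
q=g["s"].reshape(-1,3); c=g["sc"].reshape(-1,3)
d=q-p; m=(np.abs(d)<[.06,.04,.03]).all(1); d=d[m]; c=c[m]
x=d[:,0]*np.cos(a)+d[:,1]*np.sin(a); y=-d[:,0]*np.sin(a)+d[:,1]*np.cos(a)
for s in (1,-1):
    k=s*x>0; print(s,k.sum(),np.percentile(x[k],[2,10,50,90,98]).round(4),np.percentile(y[k],[2,10,50,90,98]).round(4),np.percentile(d[k,2],[2,10,50]).round(4))
k=np.argsort(d[:,2])[:40]; print(np.c_[x,y,d[:,2],c][k].round(4)[::2])
E
```

```text
1 132 [0.0201 0.0226 0.0294 0.0339 0.0348] [-0.0058 -0.002   0.0077  0.0122  0.0132] [-0.0115 -0.0047  0.0089]
-1 167 [-0.0333 -0.0263 -0.0215 -0.0195 -0.0189] [-0.0102 -0.0072  0.0043  0.0117  0.0129] [-0.0121 -0.0076  0.0102]
[[-2.17e-02  6.10e-03 -1.38e-02  5.50e+01  5.30e+01  5.30e+01]
 [ 2.50e-02  8.10e-03 -1.29e-02  1.19e+02  1.20e+02  1.22e+02]
 [-2.36e-02 -8.60e-03 -1.23e-02  5.10e+01  4.90e+01  4.80e+01]
 [ 2.72e-02 -8.00e-04 -1.21e-02  7.90e+01  7.90e+01  8.00e+01]
 [-2.23e-02 -2.20e-03 -1.17e-02  4.90e+01  4.70e+01  4.70e+01]
 [-2.00e-02  2.30e-03 -1.12e-02  4.80e+01  4.50e+01  4.40e+01]
 [-1.94e-02 -5.30e-03 -1.09e-02  5.20e+01  4.80e+01  4.90e+01]
 [-2.10e-02  7.20e-03 -1.01e-02  4.70e+01  4.30e+01  4.40e+01]
 [-2.27e-02  1.14e-02 -9.70e-03  9.20e+01  9.10e+01  9.30e+01]
 [-2.13e-02  9.70e-03 -9.40e-03  7.40e+01  7.30e+01  7.30e+01]
 [-2.12e-02  4.60e-03 -8.40e-03  5.10e+01  4.70e+01  4.70e+01]
 [-2.13e-02 -8.00e-04 -7.80e-03  5.20e+01  4.90e+01  4.80e+01]
 [ 2.60e-02  1.25e-02 -7.70e-03  1.07e+02  1.07e+02  1.08e+02]
 [ 2.38e-02  1.09e-02 -7.20e-03  1.06e+02  1.07e+02  1.08e+02]
 [ 2.32e-02  1.32e-02 -6.80e-03  8.20e+01  8.10e+01  8.40e+01]
 [ 2.69e-02  8.10e-03 -6.10e-03  1.20e+02  1.21e+02  1.23e+02]
 [-2.03e-02 -5.20e-03 -6.00e-03  5.10e+01  4.80e+01  4.70e+01]
 [-2.24e-02  6.80e-03 -5.80e-03  4.70e+01  4.40e+01  4.40e+01]
 [-2.14e-02  1.30e-02 -5.50e-03  1.09e+02  1.10e+02  1.11e+02]
 [-2.14e-02 -4.00e-04 -5.00e-03  4.70e+01  4.50e+01  4.40e+01]]
```

{"method": "play_rows", "body": {
  "newtons": 40,
  "plan": [
    [[-0.31,0.16,0],[0,0,0],0.05],
    [[0,0,0.6],[0,0,0],0.05],
    [[0,0,0.6],[0,0,0],0.05],
    [[0,0,0.6],[0,0,0],0.05],
    [[0,0,0.6],[0,0,0],0.05],
    [[0,0,0.6],[0,0,0],0.05],
    [[0,0,0.2],[0,0,0],0.05],
    [[0,0,0],[0,0,0],0.05],
    [[0,0,0],[0,0,0],0.5],
    [[0,0,0],[0,0,0],0.6],
    [[0,0,0],[0,0,0],0.7],
    [[0,0,0],[0,0,0],0.8],
    [[0,0,0],[0,0,0],1],
    [[0,0,0],[0,0,0],1]
  ]
}}

```text
clock: 9.22
position: [0.5507, -0.276, 0.0905]
tool_rot: [3.141, 0.0, 1.642]
force: [-1.6, -0.5, 5.1]
grip_width: 0.0051
finger_force: 39.6
```

{"method": "play_rows", "body": {
  "plan": [
    [[0,0,-0.2],[0,0,0],1],
    [[0,0,-0.4],[0,0,0],1],
    [[0,0,-0.4],[0,0,0],1],
    [[0,0,-0.5],[0,0,0],1],
    [[0,0,-0.5],[0,0,0],1],
    [[0,0,-0.5],[0,0,0],1],
    [[0,0,-0.6],[0,0,0],1],
    [[0,0,-0.6],[0,0,0],1],
    [[0,0,-0.6],[0,0,0],1],
    [[0,0,-0.5],[0,0,0],1],
    [[0,0,0],[0,0,0],1]
  ]
}}

```text
clock: 10.6
position: [0.5509, -0.276, 0.2113]
tool_rot: [3.14, 0.001, 1.642]
force: [-1.3, -0.1, -1.7]
grip_width: 0.0054
finger_force: 39.1
```

```bash
cat > m2.py <<'E'
from h import *
from scipy.optimize import least_squares
print(bot.observe()["position"])
for n in ["scene","top"]:
    f=grab_frame(n); q=pts(f)[f["depth"]>0]; c=f["pixels"][f["depth"]>0].astype(int); g=c.mean(1)
    print(n)
    def box(m,L,W,x0):  # fit rectangle so that points fall inside, via bounding percentiles in rotated frame
        p=q[m][:,:2]; a=x0
        u=p@[np.cos(a),np.sin(a)]; v=p@[-np.sin(a),np.cos(a)]
        lo,hi=np.percentile(np.c_[u,v],[.7,99.3],axis=0); cc=(lo+hi)/2
        print("  centre",(np.array([cc[0]*np.cos(a)-cc[1]*np.sin(a),cc[0]*np.sin(a)+cc[1]*np.cos(a)])*1000).round(1),"size",((hi-lo)*1000).round(1),len(p))
    near=lambda z0,z1,x,y,r:(abs(q[:,2]-(z0+z1)/2)<(z1-z0)/2)&(np.hypot(q[:,0]-x,q[:,1]-y)<r)
    m=near(.004,.012,.501,.003,.085)&(g>60); 
    print(" rest base",np.percentile(g[m],[5,50,95]))
    for a in (13,14.4,16): box(m,0,0,np.radians(a))
    m=near(.003,.010,.486,.279,.11)&(g>110); print(" cradle base",np.percentile(g[m],[5,50,95]))
    for a in (-15,-14,-13): box(m,0,0,np.radians(a))
    m=near(.036,.044,.486,.279,.067)&(g>80)&(c[:,0]-c[:,2]<40); print(" guides"); box(m,0,0,np.radians(-14))
    m=near(.029,.035,.486,.279,.06)&(g<70); print(" pedestal"); box(m,0,0,np.radians(-14))
    # board face: robust plane with normal tilt 60deg, n=(.866cos,.866sin,.5)
    m=(abs(q[:,2]-.058)<.012)&(np.hypot(q[:,0]-.505,q[:,1]-.009)<.03); b=q[m]
    r=least_squares(lambda p:(b@[.866*np.cos(p[0]),.866*np.sin(p[0]),.5]-p[1])*1000,[.25,.47],loss="soft_l1")
    n_=np.array([.866*np.cos(r.x[0]),.866*np.sin(r.x[0]),.5]); e=(b@n_-r.x[1])*1000
    v=b@[-np.sin(.25),np.cos(.25),0]; print(" board yaw",np.degrees(r.x[0]).round(1),"d",r.x[1].round(4),"mad",np.median(abs(e)).round(2),"lateral",np.percentile(v[abs(e)<2],[1,50,99]).round(4),len(b))
    rx=(r.x[1]+.003-.5*.032)/.866; lat=np.percentile(v[abs(e)<2],[1,99]).mean()
    for yaw in (.25,): print(" seat",np.array([rx*np.cos(yaw)-lat*np.sin(yaw),rx*np.sin(yaw)+lat*np.cos(yaw)]).round(4))
E
python3 m2.py
```

```text
[ 0.55094195 -0.27603323  0.21127807]
scene
 rest base [ 81.         125.66666667 141.33333333]
  centre [502.9   8.4] size [118.8  69.4] 793
  centre [503.2   8.5] size [118.   69.7] 793
  centre [503.4   8.6] size [117.3  71.7] 793
 cradle base [138.48333333 205.66666667 209.66666667]
  centre [499.7 277.7] size [157.6 128.4] 2450
  centre [499.8 277.7] size [157.2 127.4] 2450
  centre [500.1 278.2] size [156.8 126.8] 2450
 guides
  centre [487.8 284.9] size [107.5  99.6] 276
 pedestal
  centre [485.  281.4] size [88.1 34.6] 474
 board yaw 15.1 d 0.4526 mad 1.09 lateral [-0.1341 -0.1157 -0.099 ] 203
 seat [0.5207 0.0126]
top
 rest base [ 69.          93.33333333 138.66666667]
  centre [504.7  17.3] size [132.6 113.1] 777
  centre [504.2  16.9] size [132.  115.1] 777
  centre [503.8  16.4] size [131.3 117.3] 777
 cradle base [165.66666667 222.         226.        ]
  centre [496.2 276.5] size [158.4 129.5] 1464
  centre [496.1 276.3] size [158.4 129.1] 1464
  centre [496.2 276.3] size [158.4 129.6] 1464
 guides
  centre [484.7 280.5] size [104.6  86. ] 120
 pedestal
  centre [483.2 277.9] size [89.  33.5] 319
 board yaw 12.6 d 0.4561 mad 0.66 lateral [-0.1343 -0.118  -0.0996] 63
 seat [0.5247 0.0133]
```

```bash
python3 - <<'E'
from h import *
a=np.radians(14.4)
for n in ["scene","top"]:
    f=grab_frame(n); q=pts(f)[f["depth"]>0]
    u=q[:,:2]@[np.cos(a),np.sin(a)]; v=q[:,:2]@[-np.sin(a),np.cos(a)]
    m=(abs(v+.1165)<.013)&(u>.45)&(u<.56)&(q[:,2]>.012)
    u,z=u[m],q[m,2]; nn=.866*u+.5*z; t=-.5*u+.866*z
    print(n,len(u))
    for lo in np.arange(-.246,-.17,.005):
        k=(t>=lo)&(t<lo+.005)
        if k.sum(): print(round(lo,3),k.sum(),"n",np.percentile(nn[k],[10,50,90]).round(4),"z",np.median(z[k]).round(4),"u",np.median(u[k]).round(4))
E
```

```text
scene 378
-0.246 20 n [0.4574 0.4592 0.4605] z 0.0192 u 0.5193
-0.241 21 n [0.4585 0.4604 0.462 ] z 0.0238 u 0.518
-0.236 11 n [0.4671 0.469  0.4706] z 0.0338 u 0.5219
-0.231 38 n [0.4535 0.4678 0.4704] z 0.0353 u 0.5193
-0.226 46 n [0.4514 0.4548 0.4701] z 0.0341 u 0.5055
-0.221 23 n [0.4519 0.4545 0.4563] z 0.038 u 0.5023
-0.216 25 n [0.4527 0.4541 0.4562] z 0.0425 u 0.5002
-0.211 26 n [0.452  0.4543 0.4564] z 0.047 u 0.4978
-0.206 28 n [0.4525 0.454  0.4556] z 0.0513 u 0.4949
-0.201 26 n [0.4521 0.4542 0.4571] z 0.0556 u 0.4929
-0.196 25 n [0.4526 0.4537 0.4561] z 0.0593 u 0.4897
-0.191 27 n [0.4515 0.4539 0.4552] z 0.0632 u 0.4872
-0.186 24 n [0.4512 0.4538 0.4571] z 0.0674 u 0.4842
-0.181 26 n [0.4498 0.4538 0.4563] z 0.0715 u 0.4826
top 158
-0.236 2 n [0.4663 0.4668 0.4673] z 0.0315 u 0.5208
-0.231 20 n [0.4534 0.4589 0.4686] z 0.033 u 0.5112
-0.226 34 n [0.4537 0.4623 0.4686] z 0.0366 u 0.5129
-0.221 10 n [0.4498 0.4538 0.4559] z 0.0376 u 0.5022
-0.216 9 n [0.4412 0.453  0.4537] z 0.0407 u 0.4992
-0.211 9 n [0.4526 0.4533 0.4549] z 0.0468 u 0.4969
-0.206 9 n [0.4509 0.4531 0.454 ] z 0.0505 u 0.494
-0.201 16 n [0.433  0.4431 0.4536] z 0.0496 u 0.4824
-0.196 5 n [0.4423 0.4536 0.4542] z 0.0603 u 0.489
-0.191 11 n [0.4519 0.4532 0.4535] z 0.0626 u 0.4869
-0.186 8 n [0.4516 0.4527 0.4537] z 0.0681 u 0.4836
-0.181 19 n [0.4477 0.4508 0.4537] z 0.0719 u 0.4792
-0.176 5 n [0.4506 0.4528 0.454 ] z 0.0742 u 0.4798
```

```bash
cat >> h.py <<'E'
A=np.radians(14.4); er=np.array([np.cos(A),np.sin(A),0]); N=.866*er+[0,0,.5]; T=-.5*er+[0,0,.866]; SEAT=np.array([.5225,.0125,.032]); PY=np.cross(T,N)
E
python3 - <<'E'
from h import *
go(SEAT+.1405*T+.010*N,fr(N,-T))
E
```

```text
t 10.8 pos [ 0.5503 -0.2757  0.2097] w 0.005 F [ 0.3 -0.5 -1.8] q [ 0.12  0.57  0.37  1.68 -0.24  0.94  0.65]
turn [-3.49  0.31 -1.18] shift after turn [11.44 -1.61  1.43] shift in current axes [11.14 -2.71  2.05]
```

{"method": "play_rows", "body": {
  "plan": [
    [[0,0,0],[-0.87,0.08,-0.3],1],
    [[0,0,0],[-0.87,0.08,-0.3],1],
    [[0,0,0],[-0.87,0.08,-0.29],1],
    [[0,0,0],[-0.88,0.07,-0.29],1],
    [[0.95,0,0],[0,0,0],1],
    [[0.95,0,0],[0,0,0],1],
    [[0.95,-0.2,0],[0,0,0],1],
    [[0.95,-0.2,0],[0,0,0],1],
    [[0.95,-0.2,0],[0,0,0],1],
    [[0.95,-0.2,0.2],[0,0,0],1],
    [[0.95,-0.2,0.2],[0,0,0],1],
    [[0.95,-0.2,0.2],[0,0,0],1],
    [[0.95,-0.2,0.2],[0,0,0],1],
    [[0.95,-0.2,0.2],[0,0,0],1],
    [[0.95,0,0.2],[0,0,0],1],
    [[0.95,0,0.2],[0,0,0],1],
    [[0,0,0],[0,0,0],1],
    [[0,0,0],[0,0,0],1]
  ]
}}

```text
clock: 13.05
position: [0.4694, -0.0102, 0.1873]
tool_rot: [2.672, -0.019, 1.825]
force: [0.2, -1.3, -0.1]
grip_width: 0.0052
finger_force: 39.3
```

```bash
python3 - <<'E'
from h import *
go(SEAT+.0825*T+.003*N,fr(N,-T))
fs=grab_frame("scene"); q=pts(fs)
cv2.imwrite("pics/e.png",cv2.resize(fs["pixels"][110:270,270:430],(600,600),interpolation=2)[:,:,::-1])
m=(np.abs(q-(SEAT+[-.02,0,.07]))<[.08,.05,.06]).all(2)&(fs["depth"]>0); p=q[m]; c=fs["pixels"][m].astype(int)
w=(c.min(1)>90)|(c[:,2]-c[:,0]>50); p=p[w]-SEAT; n,t,y=p@N,p@T,p@PY
for lo in np.arange(-.01,.16,.01):
    k=(t>=lo)&(t<lo+.01); 
    if k.sum(): print(lo.round(3),k.sum(),np.percentile(n[k],[10,50,90]).round(4),np.percentile(y[k],[3,50,97]).round(4))
E
```

```text
t 13.05 pos [ 0.4694 -0.0102  0.1873] w 0.0052 F [ 0.2 -1.3 -0.1] q [-0.13  0.24  0.13  2.39 -1.26  0.16  1.46]
turn [-0.36 -0.12 -0.04] shift after turn [ 0.35 -1.01  3.22] shift in current axes [ 0.29 -0.83  3.28]
0.0 1 [0.0145 0.0145 0.0145] [-0.0051 -0.0051 -0.0051]
0.01 49 [-0.0043 -0.0028 -0.001 ] [-0.0165 -0.0007  0.0176]
0.02 75 [-0.0054 -0.0031 -0.0009] [-0.0161  0.0014  0.0178]
0.03 74 [-0.0051 -0.003  -0.0009] [-0.0158  0.0008  0.0176]
0.04 79 [-0.0063 -0.0032 -0.001 ] [-0.0166  0.0006  0.0177]
0.08 102 [0.0241 0.0263 0.0284] [-0.0342 -0.0059  0.023 ]
0.09 137 [0.0248 0.027  0.0293] [-0.0335 -0.0058  0.0228]
0.1 134 [0.0254 0.0274 0.0293] [-0.0336 -0.0052  0.0229]
0.11 135 [0.026  0.0285 0.0304] [-0.0342 -0.0042  0.0225]
0.12 146 [0.0269 0.0288 0.031 ] [-0.0343 -0.0054  0.0223]
0.13 44 [0.0266 0.0282 0.0299] [-0.0349 -0.0068  0.022 ]
```

View pics/e.png

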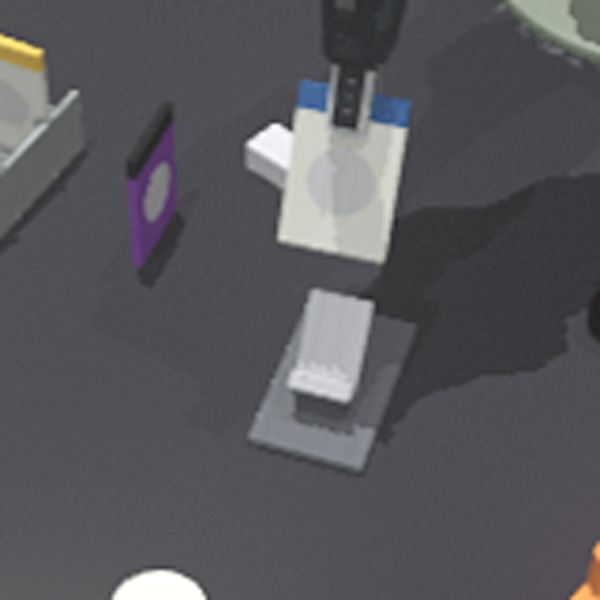

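{"method": "play_rows", "body": {
  "plan": [
    [[0.1,-0.3,0.5],[0,0,0],1],
    [[0.1,-0.3,0.5],[0,0,0],1],
    [[0.06,-0.2,0.5],[0,0,0],1],
    [[0,0,0.5],[0,0,0],1],
    [[0,0,0.4],[0,0,0],1],
    [[0,0,0],[-0.2,-0.1,0],1],
    [[0,0,0],[0,0,0],1]
  ]
}}

```text
clock: 13.98
position: [0.4883, -0.0085, 0.1677]
tool_rot: [2.699, -0.025, 1.828]
force: [-0.6, -0.4, -0.5]
grip_width: 0.0052
finger_force: 39.3
```

```bash
cat > chk.py <<'E'
from h import *
go(SEAT+.0825*T+.003*N-.002*PY,fr(N,-T))
fs=grab_frame("scene"); q=pts(fs)
m=(np.abs(q-(SEAT+[-.02,0,.07]))<[.08,.05,.08]).all(2)&(fs["depth"]>0); p=q[m]; c=fs["pixels"][m].astype(int)
w=(c.min(1)>90)|(c[:,2]-c[:,0]>50); b=(c[:,2]-c[:,0]>50)[w]; p=p[w]-SEAT; n,t,y=p@N,p@T,p@PY
print("blue t",np.percentile(t[b],[2,98]) if b.any() else None)
for lo in np.arange(-.01,.16,.01):
    k=(t>=lo)&(t<lo+.01); 
    if k.sum(): print(lo.round(3),k.sum(),np.percentile(n[k],[10,50,90]).round(4),np.percentile(y[k],[3,50,97]).round(4))
E
python3 chk.py
```

```text
t 13.97 pos [ 0.4883 -0.0085  0.1677] w 0.0052 F [-0.6 -0.4 -0.5] q [-0.11  0.32  0.1   2.35 -1.26  0.16  1.46]
turn [-0.54 -0.17 -0.04] shift after turn [ 0.39 -1.27  2.17] shift in current axes [ 0.33 -1.09  2.27]
blue t [0.13180996 0.14608072]
-0.01 63 [-0.0031  0.011   0.0132] [-0.0163  0.0026  0.0179]
0.0 99 [-0.0044 -0.0024  0.012 ] [-0.0164  0.0007  0.0172]
0.01 72 [-0.0054 -0.0035 -0.0006] [-0.0162  0.0008  0.0179]
0.02 76 [-0.0046 -0.0026  0.0002] [-0.0166  0.0004  0.0177]
0.03 75 [-0.0049 -0.003  -0.0015] [-0.0159  0.0018  0.018 ]
0.04 46 [-0.0056 -0.0036 -0.0014] [-0.0159  0.0015  0.0184]
0.05 47 [0.0286 0.0308 0.0324] [-0.0362 -0.0091  0.0185]
0.06 135 [0.0297 0.0313 0.0331] [-0.0363 -0.0083  0.0208]
0.07 129 [0.0299 0.0322 0.0346] [-0.0366 -0.0094  0.0201]
0.08 132 [0.0308 0.0331 0.0351] [-0.0366 -0.0075  0.02  ]
0.09 136 [0.0321 0.0341 0.0359] [-0.0377 -0.0081  0.0202]
0.1 140 [0.0323 0.0345 0.0368] [-0.0373 -0.0082  0.0196]
0.11 141 [0.0337 0.0354 0.037 ] [-0.0378 -0.0089  0.0191]
0.12 121 [0.0342 0.0363 0.0427] [-0.0376 -0.0044  0.019 ]
0.13 102 [0.0348 0.0371 0.0428] [-0.0383 -0.0027  0.018 ]
0.14 73 [0.0353 0.0379 0.0433] [-0.0389 -0.0017  0.0182]
```

```bash
cat >> h.py <<'E'
def lean(deg,n,t,y=-.002,h=.0805):
    s,c=np.sin(np.radians(deg)),np.cos(np.radians(deg)); T2=-s*er+[0,0,c]; N2=c*er+[0,0,s]
    go(SEAT+n*N+t*T+y*PY+h*T2,fr(N2,-T2))
E
python3 -c "
from h import *
lean(18,.006,.03); lean(18,.004,.006)"
```

```text
t 14.03 pos [ 0.4881 -0.0084  0.1675] w 0.0051 F [ 0.1 -0.5 -0.4] q [-0.11  0.32  0.1   2.35 -1.26  0.16  1.46]
turn [ 0.85 -0.17 -0.02] shift after turn [ 0.39 -0.23  1.19] shift in current axes [ 0.35 -0.38  1.16]
t 14.03 pos [ 0.4881 -0.0084  0.1675] w 0.0051 F [ 0.1 -0.5 -0.4] q [-0.11  0.32  0.1   2.35 -1.26  0.16  1.46]
turn [ 0.85 -0.17 -0.02] shift after turn [ 0.39 -0.1   2.14] shift in current axes [ 0.33 -0.38  2.12]
```

{"method": "play_rows", "body": {
  "plan": [
    [[0,0,0],[0.43,-0.08,0],1],
    [[0,0,0],[0.42,-0.09,-0.02],1],
    [[0.2,-0.12,0.4],[0,0,0],1],
    [[0.19,-0.11,0.4],[0,0,0],1],
    [[0,0,0.39],[0,0,0],1],
    [[0,0,0],[0,0,0],1],
    [[0,0,0],[0,0,0],1]
  ]
}}

```text
clock: 14.9
position: [0.4906, 0.0032, 0.1368]
tool_rot: [2.805, -0.008, 1.824]
force: [-0.6, -0.4, -0.5]
grip_width: 0.0051
finger_force: 39.2
```

```bash
python3 chk.py; python3 -c "
from h import *
lean(18,.004,.006); lean(18,.004,.002)"
```

```text
t 14.9 pos [0.4906 0.0032 0.1368] w 0.0051 F [-0.6 -0.4 -0.5] q [-0.34  0.41  0.31  2.31 -1.06  0.22  1.2 ]
turn [-1.25 -0.05 -0.01] shift after turn [-0.04 -0.82  1.  ] shift in current axes [-0.05 -0.62  1.13]
blue t [0.1023842  0.11649098]
-0.01 62 [-0.0037  0.0111  0.013 ] [-0.0159  0.0016  0.018 ]
0.0 101 [-0.0052 -0.0021  0.0119] [-0.0172  0.0009  0.0174]
0.01 73 [-0.006  -0.0033 -0.0009] [-0.0166  0.0007  0.018 ]
0.02 50 [-0.0031  0.0088  0.0119] [-0.0253  0.0002  0.0256]
0.03 119 [0.0102 0.0122 0.0146] [-0.0266  0.0015  0.03  ]
0.04 117 [0.012  0.0142 0.0169] [-0.0273  0.0026  0.0301]
0.05 120 [0.014  0.0166 0.0187] [-0.027   0.0014  0.0296]
0.06 129 [0.0161 0.0185 0.0205] [-0.0272  0.0017  0.03  ]
0.07 124 [0.0184 0.02   0.0223] [-0.0263  0.0021  0.0293]
0.08 129 [0.0195 0.0216 0.0237] [-0.0282  0.0014  0.0292]
0.09 110 [0.0215 0.0245 0.0302] [-0.0273  0.0075  0.03  ]
0.1 94 [0.0235 0.0258 0.0318] [-0.0279  0.0089  0.0283]
0.11 81 [0.0237 0.0278 0.0344] [-0.0283  0.007   0.0284]
0.12 13 [0.0344 0.0365 0.0393] [-0.0112  0.0082  0.0106]
t 14.95 pos [0.4906 0.0032 0.1369] w 0.0051 F [ 0.4  0.  -1. ] q [-0.34  0.41  0.31  2.31 -1.06  0.22  1.2 ]
turn [ 0.15 -0.05 -0.  ] shift after turn [-0.04  0.07  0.91] shift in current axes [-0.04  0.05  0.91]
t 14.95 pos [0.4906 0.0032 0.1369] w 0.0051 F [ 0.4  0.  -1. ] q [-0.34  0.41  0.31  2.31 -1.06  0.22  1.2 ]
turn [ 0.15 -0.05 -0.  ] shift after turn [-0.04  0.11  1.07] shift in current axes [-0.05  0.08  1.07]
```

{"method": "play_rows", "body": {
  "plan": [
    [[0,0,0.35],[0,0,0],1],
    [[0,0,0.35],[0,0,0],1],
    [[0,0,0.2],[0,0,0],1],
    [[0,0,0.06],[0,0,0],1],
    [[0,0,0],[0,0,0],1],
    [[0,0,0],[0,0,0],1]
  ]
}}

```text
clock: 15.7
position: [0.4982, 0.0055, 0.114]
tool_rot: [2.805, -0.008, 1.825]
force: [1.2, 0.4, -0.7]
grip_width: 0.0054
finger_force: 39.3
```

```bash
python3 chk.py
```

```text
t 15.7 pos [0.4982 0.0055 0.114 ] w 0.0054 F [ 1.2  0.4 -0.7] q [-0.26  0.46  0.22  2.3  -1.23  0.17  1.37]
turn [-1.25 -0.06 -0.01] shift after turn [-0.05 -0.65  0.05] shift in current axes [-0.05 -0.63  0.17]
blue t [0.07822786 0.09294425]
-0.01 59 [-0.0036  0.0115  0.0139] [-0.0159  0.0023  0.0181]
0.0 99 [0.0048 0.0081 0.013 ] [-0.0258  0.0019  0.0302]
0.01 117 [0.0072 0.0088 0.0105] [-0.0251  0.0017  0.0298]
0.02 118 [0.0083 0.0104 0.0128] [-0.0269  0.0016  0.0303]
0.03 117 [0.0102 0.0125 0.015 ] [-0.0261  0.0033  0.0307]
0.04 119 [0.0123 0.0147 0.017 ] [-0.0274  0.0008  0.0302]
0.05 125 [0.014  0.0164 0.0184] [-0.0257  0.0018  0.0298]
0.06 120 [0.0166 0.0184 0.0217] [-0.0272  0.0032  0.0299]
0.07 99 [0.0178 0.0204 0.0259] [-0.0271  0.0088  0.0296]
0.08 90 [0.0197 0.0224 0.029 ] [-0.0277  0.0082  0.0283]
0.09 46 [0.0197 0.0236 0.0323] [-0.026   0.007   0.0254]
0.1 5 [0.0295 0.0306 0.0456] [-0.0075  0.0089  0.011 ]
```

{"method": "play_rows", "body": {
  "plan": [
    [[0,0,0.08],[0,0,0],1],
    [[0,0,0],[0,0,0],0.7],
    [[0,0,0],[0,0,0],0.5],
    [[0,0,0],[0,0,0],0.2],
    [[0,0,0],[0,0,0],-0.1],
    [[0,0,0],[0,0,0],-0.4],
    [[0,0,0],[0,0,0],-0.4],
    [[0,0,0],[0,0,0],-0.4],
    [[0,0,0],[0,0,0],-0.4]
  ]
}}

```text
clock: 16.88
position: [0.4988, 0.0057, 0.1119]
tool_rot: [2.806, -0.008, 1.824]
force: [-0.1, 0.4, 0.7]
grip_width: 0.0591
finger_force: 0.0
```

```bash
python3 chk.py
```

```text
t 16.88 pos [0.4988 0.0057 0.1119] w 0.0591 F [-0.1  0.4  0.7] q [-0.26  0.47  0.21  2.3  -1.25  0.16  1.39]
turn [-1.25 -0.06 -0.01] shift after turn [-0.05 -0.63 -0.04] shift in current axes [-0.05 -0.62  0.08]
blue t [0.07498975 0.08786132]
-0.01 51 [0.004  0.0114 0.0132] [-0.0167  0.0034  0.0233]
0.0 152 [0.0012 0.0037 0.0127] [-0.0264  0.0018  0.0305]
0.01 116 [0.0008 0.0031 0.0055] [-0.0263  0.0018  0.0302]
0.02 125 [0.001  0.0034 0.0055] [-0.026   0.0029  0.0309]
0.03 127 [0.0016 0.0035 0.0053] [-0.0257  0.0023  0.0306]
0.04 121 [0.0009 0.0037 0.0055] [-0.0257  0.0041  0.0306]
0.05 83 [0.0013 0.0032 0.0058] [-0.0266  0.0127  0.0317]
0.06 93 [0.0012 0.0037 0.0527] [-0.0265  0.0107  0.031 ]
0.07 96 [0.0011 0.0038 0.0546] [-0.0255  0.0111  0.0315]
0.08 75 [0.0017 0.004  0.057 ] [-0.0246  0.0106  0.0294]
0.09 17 [0.0552 0.0576 0.0611] [-0.0114  0.0074  0.0107]
0.1 2 [0.06   0.0605 0.061 ] [0.0075 0.0083 0.0092]
0.11 2 [-0.0081 -0.0072 -0.0063] [0.0089 0.0089 0.0089]
0.12 1 [0.0485 0.0485 0.0485] [0.0158 0.0158 0.0158]
```

{"method": "play_rows", "body": {
  "plan": [
    [[0,0,-0.3],[0,0,0],-0.4],
    [[0,0,-0.7],[0,0,0],-0.4],
    [[0,0,-0.8],[0,0,0],-0.4],
    [[0,0,-0.8],[0,0,0],-0.4],
    [[0,0,-0.8],[0,0,0],-0.4],
    [[0,0.2,-0.8],[0.6,0,0],-0.4],
    [[0,0.4,-0.8],[0.6,0,0],-0.4],
    [[0,0.5,-0.7],[0.5,0,0],-0.4],
    [[0,0.5,-0.7],[0.5,0,0],-0.4]
  ]
}}

```text
clock: 18.05
position: [0.4951, 0.0038, 0.273]
tool_rot: [3.138, -0.008, 1.825]
force: [-0.1, 0.3, -0.5]
grip_width: 0.0596
finger_force: 0.0
```

```bash
python3 -c "
from h import *
go([.60,.04,.30],fr(PY,[0,0,-1]))"
```

```text
t 18.05 pos [0.4951 0.0038 0.273 ] w 0.0596 F [-0.1  0.3 -0.5] q [-0.85  0.44  0.99  1.93 -0.45  1.    0.6 ]
turn [  0.06  -0.02 -10.45] shift after turn [-4.43  0.36 -1.08] shift in current axes [ 0.35  4.43 -1.06]
```

{"method": "play_rows", "body": {
  "plan": [
    [[0.1,0.9,-0.2],[0,0,0],-1],
    [[0.1,0.9,-0.2],[0,0,0],-1],
    [[0.1,0.9,-0.2],[0,0,0],-1],
    [[0.05,0.9,-0.2],[0,0,0],-1],
    [[0,0.83,-0.2],[0,0,0],-1],
    [[0,0,0],[0,0,-0.95],-1],
    [[0,0,0],[0,0,-0.95],-1],
    [[0,0,0],[0,0,-0.95],-1],
    [[0,0,0],[0,0,-0.95],-1],
    [[0,0,0],[0,0,-0.95],-1],
    [[0,0,0],[0,0,-0.95],-1],
    [[0,0,0],[0,0,-0.95],-1],
    [[0,0,0],[0,0,-0.95],-1],
    [[0,0,0],[0,0,-0.95],-1],
    [[0,0,0],[0,0,-0.95],-1],
    [[0,0,0],[0,0,-0.95],-1]
  ]
}}

```text
clock: 20.05
position: [0.5997, 0.0394, 0.2978]
tool_rot: [3.134, 0.006, -2.887]
force: [0.1, -0.5, 0.3]
grip_width: 0.0855
finger_force: 0.0
```

```bash
python3 -c "
from h import *
go(SEAT+.045*T+.10*N,fr(PY,-N))"
```

```text
t 20.05 pos [0.5997 0.0394 0.2978] w 0.0855 F [ 0.1 -0.5  0.3] q [-0.51  0.47  0.51  1.63 -0.26  1.1   1.9 ]
turn [0.04 7.02 0.05] shift after turn [-5.78 -0.27  4.14] shift in current axes [ 0.74 -0.33  7.07]
```

{"method": "play_rows", "body": {
  "plan": [
    [[0,0,0.3],[0,0.88,0],-1],
    [[0,0,0.3],[0,0.88,0],-1],
    [[0,0,0.3],[0,0.88,0],-1],
    [[0,0,0.3],[0,0.88,0],-1],
    [[0,0,0.3],[0,0.88,0],-1],
    [[0,0,0],[0,0.88,0],-1],
    [[0,0,0],[0,0.88,0],-1],
    [[0,0,0],[0,0.86,0],-1],
    [[0,0,0],[0,0,0],-1]
  ]
}}

```text
clock: 21.18
position: [0.6032, 0.0642, 0.3362]
tool_rot: [-3.058, -0.613, -2.923]
force: [-0.3, -0.4, -1.5]
grip_width: 0.0854
finger_force: 0.0
```

```bash
python3 -c "
from h import *
go(SEAT+.045*T+.10*N,fr(PY,-N))
go(SEAT+.045*T+.03*N,fr(PY,-N))"
```

```text
t 21.18 pos [0.6032 0.0642 0.3362] w 0.0854 F [-0.3 -0.4 -1.5] q [-0.56  0.9   0.76  1.06 -0.3   1.93  1.94]
turn [-0.39  2.89 -0.27] shift after turn [-6.92 -1.2   5.24] shift in current axes [-4.1  -0.59  7.72]
t 21.18 pos [0.6032 0.0642 0.3362] w 0.0854 F [-0.3 -0.4 -1.5] q [-0.56  0.9   0.76  1.06 -0.3   1.93  1.94]
turn [-0.39  2.89 -0.27] shift after turn [-6.92 -1.2   8.04] shift in current axes [-2.92 -0.46 10.25]
```

```bash
cat > fk.py <<'E'
import numpy as np, itertools
from scipy.optimize import least_squares
from scipy.spatial.transform import Rotation as Ro
D=[([-1.269,.521,-.036,1.599,.021,1.021,-.113],[.227,.582,.245],[3.1416,0,2.7698]),
([-.9,.5,.29,1.67,-.16,.99,-.48],[.4985,.3413,.2453],[3.141,0,1.641]),
([.12,.61,.35,1.73,-.26,.85,.66],[.5462,-.2675,.1706],[3.141,0,1.643]),
([-.13,.24,.13,2.39,-1.26,.16,1.46],[.4694,-.0102,.1873],[2.672,-.019,1.825]),
([-.85,.44,.99,1.93,-.45,1.,.6],[.4951,.0038,.273],[3.138,-.008,1.825]),
([-.51,.47,.51,1.63,-.26,1.1,1.9],[.5997,.0394,.2978],[3.134,.006,-2.887]),
([-.56,.9,.76,1.06,-.3,1.93,1.94],[.6032,.0642,.3362],[-3.058,-.613,-2.923])]
z=np.array([0,0,1.])
def fk(q,P,s):
    d,a,b,L,o7=P; R=Ro.from_euler("z",s[0]*q[0]); p=d*z
    R=R*Ro.from_euler("y",q[1]); p=p+R.apply(a*z)
    R=R*Ro.from_euler("z",s[1]*q[2])*Ro.from_euler("y",q[3]); p=p+R.apply(b*z)
    R=R*Ro.from_euler("z",s[2]*q[4])*Ro.from_euler("y",q[5]); p=p+R.apply(L*z)
    return p,R*Ro.from_euler("z",s[3]*q[6]+o7)
def res(P,s):
    o=[]
    for q,p,e in D:
        pp,R=fk(q,P,s); o+=list(pp-p)+list(.2*(R.inv()*Ro.from_euler("xyz",e)).as_rotvec())
    return np.array(o)
LO=np.array([-2.91,-.3,-1.5,.17,-1.26,.16,-2.52]);HI=np.array([2.91,2.13,1.42,2.43,4.41,1.93,2.52])
best=None
for s in itertools.product([1,-1],repeat=4):
    for o in (-1.57,0,1.57,3.14):
        r=least_squares(res,[.35,.4,.4,.3,o],args=(s,))
        if best is None or r.cost<best[0]: best=(r.cost,s,r.x)
_,S,P=best
def ik(p,R,seeds):
    R=Ro.from_matrix(R); out=[]
    for q0 in seeds:
        f=lambda q:np.r_[fk(q,P,S)[0]-p,.2*(fk(q,P,S)[1].inv()*R).as_rotvec()]
        r=least_squares(f,np.clip(q0,LO+.01,HI-.01),bounds=(LO,HI)); out.append((r.cost**.5,r.x))
    return min(out,key=lambda t:t[0])
E
python3 - <<'E'
from fk import *
print(best, abs(res(P,S)).max())
from h import *
rng=np.random.default_rng(0); seeds=[D[-1][0],D[-2][0]]+[rng.uniform(LO,HI) for _ in range(12)]
for tilt in (60,50,40,30,20):
  for sg in (1,-1):
    t=np.radians(tilt); zt=-(np.sin(t)*er)-[0,0,np.cos(t)]
    for off in (.0,.08):
        e,q=ik(SEAT+.045*T-off*zt,fr(sg*PY,zt),seeds); print(tilt,sg,off,e.round(4),q.round(2))
E
```

```text
(np.float64(0.005720846781856284), (-1, -1, -1, -1), array([0.41578972, 0.42028613, 0.48468595, 0.27283069, 1.57282349])) 0.05860250924289828
60 1 0.0 0.0 [-0.18  1.24  0.16  1.14  0.03  1.8   1.77]
60 1 0.08 0.0064 [-0.2   1.27  0.19  0.94  0.    1.93  1.79]
60 -1 0.0 0.0 [ 0.26  1.34 -0.61  1.14  0.59  1.92 -1.75]
60 -1 0.08 0.0064 [-0.2   1.27  0.19  0.94  0.    1.93 -1.35]
50 1 0.0 0.0 [ 0.39  1.29 -0.77  1.28  0.72  1.78  1.31]
50 1 0.08 0.0 [ 0.14  1.18 -0.43  1.09  0.43  1.83  1.51]
50 -1 0.0 0.0 [ 0.13  1.14 -0.32  1.28  0.37  1.65 -1.62]
50 -1 0.08 0.0 [-0.25  1.16  0.28  1.09 -0.08  1.78 -1.32]
40 1 0.0 0.0 [ 0.57  1.34 -1.01  1.43  0.94  1.72  1.18]
40 1 0.08 0.0 [-0.03  0.98 -0.08  1.28  0.16  1.58  1.66]
40 -1 0.0 0.0 [-0.65  1.25  0.87  1.43 -0.61  1.54 -0.97]
40 -1 0.08 0.0 [ 0.48  1.26 -0.98  1.28  0.84  1.8  -1.89]
30 1 0.0 0.0 [ 0.17  0.91 -0.3   1.56  0.34  1.24  1.54]
30 1 0.08 0.0 [ 0.68  1.37 -1.28  1.46  1.1   1.78  1.11]
30 -1 0.0 0.0 [ 0.02  0.89 -0.11  1.56  0.18  1.21 -1.5 ]
30 -1 0.08 0.0 [ 0.31  0.92 -0.56  1.46  0.48  1.44 -1.69]
20 1 0.0 0.0 [ 0.83  1.41 -1.26  1.7   1.26  1.54  1.03]
20 1 0.08 0.0 [ 0.6   0.93 -0.9   1.64  0.73  1.33  1.28]
20 -1 0.0 0.0 [ 0.26  0.83 -0.39  1.7   0.41  1.04 -1.65]
20 -1 0.08 0.0 [ 0.15  0.71 -0.26  1.64  0.25  1.17 -1.54]
```

```bash
cat >> h.py <<'E'
t50=np.radians(50); Z50=-np.sin(t50)*er-[0,0,np.cos(t50)]; MID=SEAT+.045*T
E
python3 -c "
from h import *
go(MID-.09*Z50,fr(PY,Z50))
s=np.radians(35); go(MID-.12*Z50,fr(PY,-np.sin(s)*er-[0,0,np.cos(s)]))"
```

```text
t 21.18 pos [0.6032 0.0642 0.3362] w 0.0854 F [-0.3 -0.4 -1.5] q [-0.56  0.9   0.76  1.06 -0.3   1.93  1.94]
turn [-0.41  1.73 -0.23] shift after turn [-5.21 -1.2   6.7 ] shift in current axes [-3.34 -0.6   7.87]
t 21.18 pos [0.6032 0.0642 0.3362] w 0.0854 F [-0.3 -0.4 -1.5] q [-0.56  0.9   0.76  1.06 -0.3   1.93  1.94]
turn [-0.43 -0.02 -0.18] shift after turn [-3.61 -1.2   6.66] shift in current axes [-3.65 -0.67  6.71]
```

Descend first at the present tilt, then turn the rest.

{"method": "play_rows", "body": {
  "plan": [
    [[-0.45,-0.1,0.85],[-0.1,0,0],-1],
    [[-0.45,-0.1,0.85],[-0.1,0,0],-1],
    [[-0.45,-0.1,0.85],[-0.1,0,-0.1],-1],
    [[-0.45,-0.1,0.85],[-0.1,0,-0.1],-1],
    [[-0.45,-0.1,0.85],[0,0,0],-1],
    [[-0.45,-0.1,0.85],[0,0,0],-1],
    [[-0.45,-0.1,0.8],[0,0,0],-1],
    [[-0.45,0,0.8],[0,0,0],-1],
    [[0,0,0],[0,0.6,0],-1],
    [[0,0,0],[0,0.6,0],-1],
    [[0,0,0],[0,0.55,0],-1],
    [[0,0,0],[0,0,0],-1]
  ]
}}

```text
clock: 22.68
position: [0.5836, 0.0354, 0.1423]
tool_rot: [3.139, -0.886, -2.886]
force: [-0.3, 0.2, -0.8]
grip_width: 0.0855
finger_force: 0.0
```

```bash
python3 -c "
from h import *
go(MID-.09*Z50,fr(PY,Z50))"
```

```text
t 22.68 pos [0.5836 0.0354 0.1423] w 0.0855 F [-0.3  0.2 -0.8] q [-0.46  1.19  0.65  1.08 -0.33  1.89  1.99]
turn [-0.   -0.09  0.02] shift after turn [ 0.06 -0.28  0.91] shift in current axes [ 0.05 -0.28  0.91]
```

{"method": "play_rows", "body": {
  "plan": [
    [[0.05,-0.28,0.4],[0,-0.05,0],-1],
    [[0,0,0.6],[0,0,0],-1],
    [[0,0,0.6],[0,0,0],-1],
    [[0,0,0.6],[0,0,0],-1],
    [[0,0,0.6],[0,0,0],-1],
    [[0,0,0.6],[0,0,0],-1],
    [[0,0,0.6],[0,0,0],-1],
    [[0,0,0.5],[0,0,0],-1],
    [[0,0,0.33],[0,0,0],-1],
    [[0,0,0],[0,0,0],-1]
  ]
}}

```text
clock: 23.92
position: [0.4948, 0.0054, 0.0679]
tool_rot: [3.14, -0.876, -2.886]
force: [-0.9, -0.1, -0.2]
grip_width: 0.0856
finger_force: 0.0
```

```bash
python3 -c "
from h import *
go(MID+.008*Z50,fr(PY,Z50))
f=grab_frame('scene'); g=grab_frame('top')
cv2.imwrite('pics/g.png',np.hstack([cv2.resize(f['pixels'][150:250,310:410],(400,400),interpolation=2),cv2.resize(g['pixels'][170:250,250:330],(400,400),interpolation=2)])[:,:,::-1])"
```

```text
t 23.93 pos [0.4948 0.0054 0.0679] w 0.0856 F [-0.9 -0.1 -0.2] q [-0.51  1.16  0.64  1.42 -0.34  1.59  2.04]
turn [-0.01 -0.03  0.02] shift after turn [-0.06 -0.    0.06] shift in current axes [-0.06 -0.    0.05]
```

View pics/g.png

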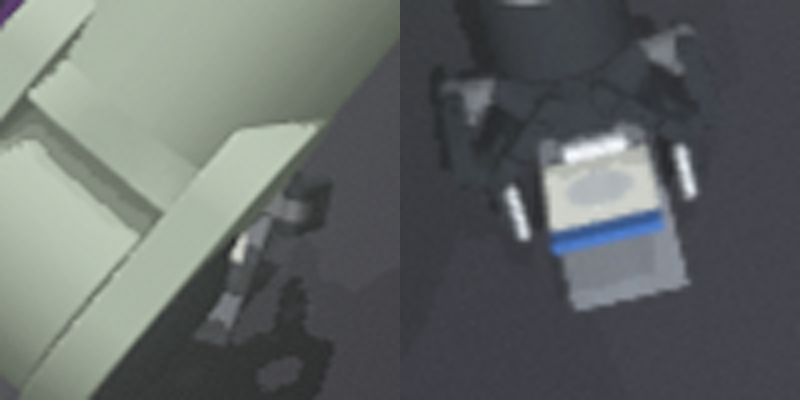

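{"method": "play_rows", "body": {
  "newtons": 40,
  "plan": [
    [[0,-0.06,0],[0,0,0],-0.8],
    [[0,0,0],[0,0,0],-0.6],
    [[0,0,0],[0,0,0],-0.5],
    [[0,0,0],[0,0,0],-0.4],
    [[0,0,0],[0,0,0],-0.3],
    [[0,0,0],[0,0,0],0],
    [[0,0,0],[0,0,0],0.3],
    [[0,0,0],[0,0,0],0.3]
  ]
}}

```text
clock: 25.02
position: [0.4957, 0.0041, 0.0681]
tool_rot: [3.14, -0.876, -2.886]
force: [5.0, 2.8, 6.0]
grip_width: 0.0588
finger_force: 42.7
```

```bash
python3 -c "
from h import *
go(MID+.008*Z50,fr(PY,Z50))
g=grab_frame('top')
q=pts(g)-MID; m=(abs(q)<.06).all(2)&(g['depth']>0); c=g['pixels'][m].astype(int); q=q[m]; b=c[:,2]-c[:,0]>50
for n,v in (('N',N),('T',T),('Y',PY)): print(n,np.percentile(q[b]@v,[5,50,95]).round(4))
"
```

```text
t 25.02 pos [0.4957 0.0041 0.0681] w 0.0588 F [5.  2.8 6. ] q [-0.51  1.16  0.64  1.42 -0.34  1.59  2.04]
turn [-0.01 -0.02  0.02] shift after turn [-0.06  0.06  0.08] shift in current axes [-0.06  0.06  0.08]
N [-0.0039  0.001   0.0028]
T [0.0341 0.0434 0.0475]
Y [-0.0274 -0.0021  0.025 ]
```

```bash
cat >> h.py <<'E'
CY=np.radians(-14); cx=np.array([np.cos(CY),np.sin(CY),0]); cy=np.array([-np.sin(CY),np.cos(CY),0]); CS=np.array([.486,.280,.032])
RPC=np.c_[[0,0,1.],cy,-cx]   # plate axes x up, y=z*x, z=-cx
if abs(np.linalg.det(RPC)-1)>.1: RPC[:,1]*=-1
RPR=np.c_[N,PY,T]
E
python3 -c "
from h import *
R0=Ro.from_euler('xyz',bot.observe()['tool_rot']).as_matrix(); Rrel=RPR.T@R0
off=R0.T@(bot.observe()['position']-MID); np.savez('rel.npz',Rrel=Rrel,off=off); print(off,np.linalg.det(RPC))
Rt=RPC@Rrel; print(Rt.round(3)); go(CS+[0,0,.15]+Rt@off,Rt)
from fk import ik,D,LO,HI
for z in (.005,.05,.15):
  e,q=ik(CS+[0,0,z]+Rt@off,Rt,[D[5][0]]); print(e,q.round(2))"
```

```text
[ 0.00133291 -0.00143107  0.00611293] 1.0
[[-0.957  0.24   0.165]
 [ 0.236  0.971 -0.042]
 [-0.17  -0.002 -0.985]]
t 25.07 pos [0.4957 0.0041 0.0681] w 0.0591 F [4.6 3.2 4.9] q [-0.51  1.16  0.64  1.42 -0.34  1.59  2.04]
turn [-1.18 -6.83  3.25] shift after turn [ 2.25 10.56 -4.78] shift in current axes [ 1.79 10.74 -4.56]
1.4674958106060277e-07 [-1.01  0.83  0.49  1.87 -0.53  0.45  1.12]
3.0057135769667905e-08 [-0.7   0.67  0.13  1.89  0.1   0.48  0.64]
1.0479164782392641e-07 [-0.89  0.49  0.36  1.9  -0.07  0.66  0.8 ]
```

{"method": "play_rows", "body": {
  "plan": [
    [[0.15,0,-0.13],[0,0,0],0.3],
    [[0.3,0,-0.25],[0,0,0],0.3],
    [[0.5,0,-0.42],[0,0,0],0.3],
    [[0.7,0,-0.59],[0,0,0],0.3],
    [[0.75,0,-0.6],[0,0,0],0.3],
    [[0.75,0,-0.6],[0,0,0],0.3],
    [[0.75,0,-0.6],[0,0,0],0.3],
    [[0.6,0,-0.5],[0,0,0],0.3]
  ]
}}

```text
clock: 26.08
position: [0.4945, 0.0035, 0.2152]
tool_rot: [3.14, -0.876, -2.886]
force: [-0.1, -0.4, -1.2]
grip_width: 0.059
finger_force: 42.9
```

{"method": "play_rows", "body": {
  "plan": [
    [[0,0,0],[-0.15,-0.85,0.41],0.3],
    [[0,0,0],[-0.15,-0.85,0.41],0.3],
    [[0,0,0],[-0.15,-0.85,0.41],0.3],
    [[0,0,0],[-0.15,-0.85,0.41],0.3],
    [[0,0,0],[-0.15,-0.85,0.41],0.3],
    [[0,0,0],[-0.15,-0.85,0.4],0.3],
    [[0,0,0],[-0.14,-0.86,0.4],0.3],
    [[0,0,0],[-0.14,-0.87,0.4],0.3],
    [[0,0,0],[0,0,0],0.3]
  ]
}}

```text
clock: 27.2
position: [0.493, 0.004, 0.2137]
tool_rot: [-3.14, 0.17, 2.899]
force: [0.5, -0.3, -0.8]
grip_width: 0.0589
finger_force: 43.1
```

```bash
cat >> h.py <<'E'
def tocr(z,dx=0,dy=0):
    r=np.load("rel.npz"); Rt=RPC@r["Rrel"]; go(CS+[0,0,z]+dx*cx+dy*cy+Rt@r["off"],Rt)
E
python3 -c "
from h import *
tocr(.13)"
```

```text
t 27.2 pos [0.493  0.004  0.2137] w 0.0589 F [ 0.5 -0.3 -0.8] q [-0.91  0.45  0.98  2.13 -0.56  0.65  1.75]
turn [-0.   -0.01 -0.  ] shift after turn [ 3.27 10.6   1.77] shift in current axes [ 3.28 10.59  1.77]
```

{"method": "play_rows", "body": {
  "plan": [
    [[0.27,0.88,0],[0,0,0],0.3],
    [[0.27,0.88,0],[0,0,0],0.3],
    [[0.27,0.88,0],[0,0,0],0.3],
    [[0.27,0.88,0],[0,0,0],0.3],
    [[0.27,0.88,0],[0,0,0],0.3],
    [[0.27,0.88,0],[0,0,0],0.3],
    [[0.27,0.88,0.2],[0,0,0],0.3],
    [[0.27,0.88,0.3],[0,0,0],0.3],
    [[0.28,0.88,0.3],[0,0,0],0.3],
    [[0.28,0.88,0.3],[0,0,0],0.3],
    [[0.28,0.88,0.3],[0,0,0],0.3],
    [[0.28,0.88,0.3],[0,0,0],0.3],
    [[0,0,0],[0,0,0],0.3],
    [[0,0,0],[0,0,0],0.3]
  ]
}}

```text
clock: 28.95
position: [0.4865, 0.277, 0.1566]
tool_rot: [-3.137, 0.171, 2.899]
force: [0.4, -0.6, 0.2]
grip_width: 0.0587
finger_force: 43.2
```

```bash
cat > cr.py <<'E'
from h import *
import sys
tocr(float(sys.argv[1]))
out=[]
for n in ("scene","top"):
    f=grab_frame(n); q=pts(f)-CS; ok=f["depth"]>0; c=f["pixels"].astype(int)
    x,y,z=q@cx,q@cy,q[...,2]; zp=float(sys.argv[2])
    near=ok&(abs(x)<.075)&(abs(y)<.05)
    b=near&(c[...,2]-c[...,0]>50)&(abs(z-zp)<.03)
    w=near&(c.min(2)>120)&(abs(z-zp)<.015)&(abs(x)<.08)
    print(n,"blue x,y,z",[np.percentile(a[b],[3,50,97]).round(4).tolist() for a in (x,y,z)] if b.any() else None)
    if w.any():
        A=np.c_[x[w],y[w],np.ones(w.sum())]; s=np.linalg.lstsq(A,z[w],rcond=None)[0]
        print("  plate",w.sum(),[np.percentile(a[w],[2,50,98]).round(4).tolist() for a in (x,y,z)],"slopes",s.round(3))
    g=near&(abs(z-.008)<.004)&(c.mean(2)>80)&(c[...,0]-c[...,2]<40)
    if g.any(): print("  guides",g.sum(),[np.percentile(a[g],[2,98]).round(4).tolist() for a in (x,y)])
    r0,c0=np.round(proj(f,CS)[::-1]).astype(int)-50
    out.append(cv2.resize(f["pixels"][r0-10:r0+90,c0:c0+100],(400,400),interpolation=2))
if len(sys.argv)>3: cv2.imwrite("pics/"+sys.argv[3],np.hstack(out)[:,:,::-1])
E
python3 cr.py .06 .135 k.png
```

```text
t 28.95 pos [0.4865 0.277  0.1566] w 0.0587 F [ 0.4 -0.6  0.2] q [-1.33  0.7   0.93  1.98 -0.7   0.69  1.31]
turn [-0.02 -0.   -0.01] shift after turn [0.54 0.06 2.78] shift in current axes [0.54 0.07 2.78]
scene blue x,y,z [[-0.0424, -0.0348, -0.0294], [-0.0318, -0.0143, 0.0064], [0.1317, 0.1338, 0.1362]]
  plate 1194 [[-0.0264, 0.0135, 0.0474], [-0.0349, -0.0023, 0.0307], [0.1284, 0.1341, 0.1404]] slopes [-0.01   0.001  0.134]
  guides 275 [[-0.0521, 0.0538], [-0.0432, 0.0373]]
top blue x,y,z [[-0.0442, -0.0395, -0.0327], [-0.0328, -0.0241, -0.0108], [0.132, 0.1343, 0.1375]]
  plate 421 [[0.0032, 0.0244, 0.0443], [-0.0332, -0.0041, 0.0254], [0.1314, 0.1354, 0.1392]] slopes [-0.015  0.009  0.136]
  guides 77 [[-0.053, 0.0507], [-0.0387, 0.0345]]
```

View pics/k.png

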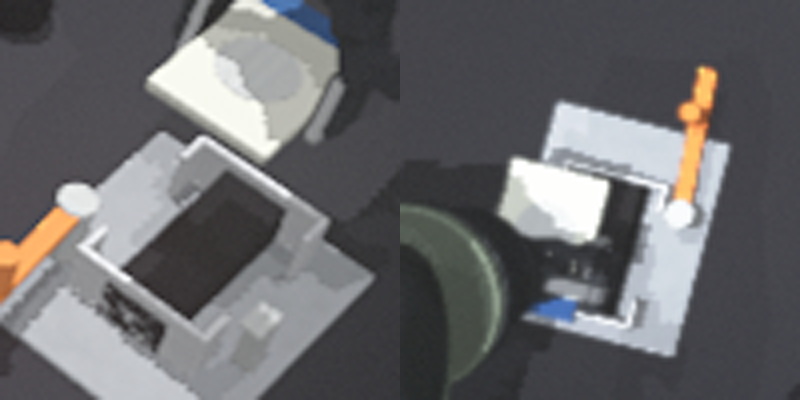

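{"method": "play_rows", "body": {
  "plan": [
    [[0.12,0,0.65],[0,0,0],0.3],
    [[0.12,0,0.65],[0,0,0],0.3],
    [[0.12,0,0.65],[0,0,0],0.3],
    [[0.12,0,0.65],[0,0,0],0.3],
    [[0.12,0,0.65],[0,0,0],0.3],
    [[0.14,0,0.65],[0,0,0],0.3],
    [[0,0,0],[0,0,0],0.3],
    [[0,0,0],[0,0,0],0.3]
  ]
}}

```text
clock: 30.05
position: [0.4849, 0.2772, 0.0577]
tool_rot: [-3.138, 0.171, 2.899]
force: [0.2, -0.3, 0.2]
grip_width: 0.059
finger_force: 43.3
```

```bash
cat > cr2.py <<'E'
from h import *
import sys
tocr(float(sys.argv[1])); zp=float(sys.argv[2])
for n in ("scene","top"):
    f=grab_frame(n); q=pts(f)-CS; ok=f["depth"]>0; c=f["pixels"].astype(int)
    x,y,z=q@cx,q@cy,q[...,2]; near=ok&(abs(x)<.075)&(abs(y)<.048)
    pl=near&(abs(z-zp)<.006)&((c.min(2)>100)|(c[...,2]-c[...,0]>50))
    print(n,"plate z",np.median(z[pl]).round(4),"x",np.percentile(x[pl],[1,99]).round(4))
    for lo in np.arange(-.045,.045,.015):
        k=pl&(x>lo)&(x<lo+.015)
        if k.sum()>15: print("   x",lo.round(3),"y",np.percentile(y[k],[2,98]).round(4),np.percentile(y[k],[2,98]).mean().round(4),"z",np.median(z[k]).round(4))
    g=near&(abs(z-.007)<.004)&(c.mean(2)>90)&(c[...,0]-c[...,2]<40)
    for nm,lo,hi in (("end-",-.06,-.047),("end+",.047,.06),("c-",-.046,-.034),("c+",.034,.046)):
        k=g&(x>lo)&(x<hi)
        if k.sum()>4: print("   ",nm,k.sum(),"x",np.percentile(x[k],[3,50,97]).round(4),"y",np.percentile(y[k],[2,98]).round(4),np.percentile(y[k],[2,98]).mean().round(4))
    p=near&(abs(z)<.003)&(c.mean(2)<75)
    if p.sum()>20: print("   ped",p.sum(),np.percentile(x[p],[2,98]).round(4),np.percentile(y[p],[2,98]).round(4))
E
python3 cr2.py 0.003 .035
```

```text
t 30.05 pos [0.4849 0.2772 0.0577] w 0.059 F [ 0.2 -0.3  0.2] q [-1.2   0.82  0.72  2.03 -0.86  0.48  1.42]
turn [-0.01 -0.   -0.  ] shift after turn [0.19 0.06 1.14] shift in current axes [0.19 0.06 1.14]
scene plate z 0.0352 x [-0.0412  0.0461]
   x -0.045 y [-0.032   0.0028] -0.0146 z 0.0347
   x -0.03 y [-0.0318  0.0187] -0.0065 z 0.0348
   x -0.015 y [-0.0316  0.0231] -0.0042 z 0.0349
   x 0.0 y [-0.0379  0.032 ] -0.003 z 0.0357
   x 0.015 y [-0.0305  0.0271] -0.0017 z 0.0355
   x 0.03 y [-0.0315  0.0277] -0.0019 z 0.0352
    end+ 124 x [0.0477 0.0519 0.0544] y [-0.0354  0.0374] 0.001
    c- 10 x [-0.0446 -0.0383 -0.0344] y [0.0331 0.0378] 0.0354
    c+ 31 x [0.0359 0.0403 0.0455] y [-0.045   0.0379] -0.0036
   ped 132 [0.0259 0.0429] [-0.0156  0.0179]
top plate z 0.0364 x [-0.0454  0.0428]
   x -0.045 y [-0.0335 -0.0137] -0.0236 z 0.0363
   x 0.0 y [-0.0337  0.0239] -0.0049 z 0.037
   x 0.015 y [-0.0326  0.026 ] -0.0033 z 0.0361
   x 0.03 y [-0.0329  0.0252] -0.0038 z 0.0364
    end- 19 x [-0.0535 -0.0513 -0.0492] y [-0.0372 -0.0046] -0.0209
    end+ 38 x [0.0471 0.0491 0.0509] y [-0.0377  0.0343] -0.0017
    c+ 12 x [0.0355 0.0418 0.0454] y [-0.0388  0.0358] -0.0015
```

{"method": "play_rows", "body": {
  "plan": [
    [[0.08,0.1,0.4],[0,0,0],0.3],
    [[0.06,0,0.3],[0,0,0],0.3],
    [[0.04,0,0.16],[0,0,0],0.3],
    [[0.02,0,0.1],[0,0,0],0.3],
    [[0.02,0,0.1],[0,0,0],0.3],
    [[0,0,0],[0,0,0],0.3],
    [[0,0,0],[0,0,0],0.3]
  ]
}}

```text
clock: 31.02
position: [0.4844, 0.2799, 0.0305]
tool_rot: [-3.138, 0.171, 2.899]
force: [1.5, -0.6, -0.7]
grip_width: 0.0585
finger_force: 43.4
```

```bash
python3 cr2.py 0.003 .009
```

```text
t 31.02 pos [0.4844 0.2799 0.0305] w 0.0585 F [ 1.5 -0.6 -0.7] q [-1.16  0.85  0.65  2.03 -0.9   0.43  1.45]
turn [-0.01 -0.   -0.  ] shift after turn [-0.04 -0.04  0.08] shift in current axes [-0.04 -0.04  0.08]
scene plate z 0.008 x [-0.0424  0.0546]
   x -0.045 y [-0.0351  0.0068] -0.0141 z 0.0079
   x -0.03 y [-0.0293  0.0203] -0.0045 z 0.0077
   x -0.015 y [-0.0289  0.027 ] -0.001 z 0.0082
   x 0.0 y [-0.0348  0.0349] 0.0001 z 0.0085
   x 0.015 y [-0.0291  0.0293] 0.0001 z 0.0081
   x 0.03 y [-0.0447  0.0366] -0.004 z 0.0079
    end- 6 x [-0.0529 -0.0495 -0.0481] y [-0.0268  0.0371] 0.0052
    end+ 124 x [0.0482 0.0519 0.0545] y [-0.035   0.0373] 0.0011
    c- 48 x [-0.0445 -0.039  -0.0347] y [-0.036  -0.0047] -0.0204
    c+ 210 x [0.0345 0.0405 0.045 ] y [-0.0428  0.0369] -0.003
top plate z 0.0087 x [-0.0527  0.0509]
   x -0.045 y [-0.0376 -0.011 ] -0.0243 z 0.0086
   x 0.0 y [-0.0321  0.0271] -0.0025 z 0.0094
   x 0.015 y [-0.0308  0.0381] 0.0037 z 0.0089
   x 0.03 y [-0.0386  0.0343] -0.0022 z 0.0084
    end- 21 x [-0.0534 -0.0511 -0.0472] y [-0.0376 -0.0072] -0.0224
    end+ 32 x [0.0471 0.049  0.0508] y [-0.0378  0.0344] -0.0017
    c- 33 x [-0.0457 -0.0416 -0.0351] y [-0.038 -0.011] -0.0245
    c+ 73 x [0.0344 0.0382 0.0444] y [-0.038  0.035] -0.0015
```

{"method": "play_rows", "body": {
  "plan": [
    [[0.01,0,0.05],[0,0,0],0.3],
    [[0,0,0],[0,0,0],0.3],
    [[0,0,0],[0,0,0],-0.4],
    [[0,0,0],[0,0,0],-0.5],
    [[0,0,0],[0,0,0],-0.6],
    [[0,0,0],[0,0,0],-0.7],
    [[0,0,0],[0,0,0],-0.7],
    [[0,0,0],[0,0,0],-0.7],
    [[0,0,0],[0,0,0],-0.7]
  ]
}}

```text
clock: 32.25
position: [0.4843, 0.2799, 0.0291]
tool_rot: [-3.138, 0.171, 2.899]
force: [1.3, 0.1, 0.0]
grip_width: 0.0726
finger_force: 0.0
```

```bash
python3 cr2.py 0.003 .006
```

```text
t 32.25 pos [0.4843 0.2799 0.0291] w 0.0726 F [1.3 0.1 0. ] q [-1.16  0.85  0.65  2.03 -0.9   0.43  1.45]
turn [-0.02 -0.   -0.  ] shift after turn [-0.05 -0.04  0.02] shift in current axes [-0.05 -0.04  0.02]
scene plate z 0.0057 x [-0.043   0.0537]
   x -0.045 y [-0.0358  0.0148] -0.0105 z 0.0056
   x -0.03 y [-0.0295  0.0285] -0.0005 z 0.0055
   x -0.015 y [-0.0299  0.0293] -0.0003 z 0.0058
   x 0.0 y [-0.0417  0.0412] -0.0003 z 0.0056
   x 0.015 y [-0.0285  0.0295] 0.0005 z 0.0058
   x 0.03 y [-0.0443  0.0366] -0.0039 z 0.0057
    end+ 116 x [0.0481 0.0516 0.0537] y [-0.0358  0.0369] 0.0006
    c- 50 x [-0.0441 -0.0391 -0.0346] y [-0.0357 -0.0086] -0.0222
    c+ 185 x [0.0347 0.04   0.0451] y [-0.0423  0.0374] -0.0024
top plate z 0.0068 x [-0.0523  0.0506]
   x -0.045 y [-0.0375 -0.01  ] -0.0237 z 0.0057
   x 0.0 y [-0.0378  0.0277] -0.0051 z 0.0071
   x 0.015 y [-0.0306  0.0423] 0.0059 z 0.0061
   x 0.03 y [-0.0378  0.0346] -0.0016 z 0.0069
    end- 21 x [-0.0535 -0.0511 -0.0475] y [-0.0383 -0.0073] -0.0228
    end+ 34 x [0.0472 0.049  0.0509] y [-0.0326  0.032 ] -0.0003
    c- 32 x [-0.0458 -0.0416 -0.0365] y [-0.0382 -0.0118] -0.025
    c+ 77 x [0.0343 0.0382 0.0438] y [-0.0373  0.0351] -0.0011
```

{"method": "play_rows", "body": {
  "plan": [
    [[0,0,-0.2],[0,0,0],-0.7],
    [[0,0,-0.4],[0,0,0],-0.7],
    [[0,0,-0.8],[0,0,0],-0.7],
    [[0,0,-0.8],[0,0,0],-0.7],
    [[0,0,-0.9],[0,0,0],-0.7],
    [[0,0,-0.9],[0,0,0],-0.4],
    [[0,0,-0.9],[0,0,0],0],
    [[0,0,0],[0,0,0],0.3]
  ]
}}

```text
clock: 33.35
position: [0.4643, 0.2859, 0.1513]
tool_rot: [-3.14, 0.171, 2.9]
force: [-0.5, 0.0, 0.1]
grip_width: 0.0302
finger_force: 0.0
```

```bash
cat >> h.py <<'E'
PIV=CS+.035*cx-.052*cy
def knob(open_deg,z,yaw,r=.070):
    a=np.radians(76-open_deg); y=np.radians(yaw)
    go([PIV[0]+r*np.cos(a),PIV[1]+r*np.sin(a),z],fr([np.cos(y),np.sin(y),0],[0,0,-1]))
E
python3 -c "
from h import *
knob(86.4,.12,76); knob(86.4,.066,76)
for n in ('scene','top'):
    f=grab_frame(n); q=pts(f)[f['depth']>0]; c=f['pixels'][f['depth']>0].astype(int)
    m=(c[:,0]-c[:,2]>60)&(q[:,2]>.068)&(q[:,2]<.082)&(abs(q[:,0]-.576)<.03)&(abs(q[:,1]-.208)<.03); print(n,m.sum(),q[m].mean(0))
"; python3 cr2.py .003 .006 | grep -v ' x '
```

```text
t 33.35 pos [0.4643 0.2859 0.1513] w 0.0302 F [-0.5  0.   0.1] q [-1.38  0.7   0.93  2.02 -0.71  0.66  1.29]
turn [-0.01  1.14  0.01] shift after turn [-5.09 -1.92  1.25] shift in current axes [-4.8  -1.93  2.1 ]
t 33.35 pos [0.4643 0.2859 0.1513] w 0.0302 F [-0.5  0.   0.1] q [-1.38  0.7   0.93  2.02 -0.71  0.66  1.29]
turn [-0.01  1.14  0.01] shift after turn [-5.09 -1.92  3.41] shift in current axes [-4.43 -1.93  4.23]
scene 47 [0.57849191 0.20945397 0.07348233]
top 22 [0.5747227  0.20758225 0.07484752]
t 33.45 pos [0.464  0.2855 0.1498] w 0.0297 F [ 0.1 -0.2  0.7] q [-1.38  0.7   0.93  2.02 -0.71  0.66  1.29]
turn [-0.01 -0.01 -0.  ] shift after turn [-0.06 -0.05  4.92] shift in current axes [-0.06 -0.04  4.92]
```

{"method": "play_rows", "body": {
  "plan": [
    [[0,0,0],[0,0.57,0],0.2],
    [[0,0,0],[0,0.57,0],0.2],
    [[-0.85,-0.32,0],[0,0,0],0.2],
    [[-0.85,-0.32,0],[0,0,0],0.2],
    [[-0.85,-0.32,0],[0,0,0],0.2],
    [[-0.85,-0.32,0],[0,0,0],0.2],
    [[-0.85,-0.32,0.6],[0,0,0],0.2],
    [[-0.84,-0.32,0.6],[0,0,0],0.2],
    [[0,0,0],[0,0,0],0.2],
    [[0,0,0],[0,0,0],0.2]
  ]
}}

```text
clock: 34.8
position: [0.5758, 0.2081, 0.1197]
tool_rot: [-3.138, -0.001, 2.899]
force: [-0.2, 0.1, -0.5]
grip_width: 0.0339
finger_force: 0.0
```

```bash
python3 cr.py .003 .006 n.png; python3 -c "
from h import *
knob(86.4,.066,76)"
```

```text
t 34.8 pos [0.5758 0.2081 0.1197] w 0.0339 F [-0.2  0.1 -0.5] q [-0.94  0.82  0.79  1.76 -0.74  0.89  1.51]
turn [-0.02 -1.15 -0.01] shift after turn [4.75 1.88 2.87] shift in current axes [4.19 1.88 3.63]
scene blue x,y,z [[-0.0451, -0.0385, -0.0324], [-0.0287, -0.0008, 0.0277], [0.0024, 0.0058, 0.0081]]
  plate 1491 [[-0.0495, 0.0157, 0.0534], [-0.0344, 0.0034, 0.0449], [-0.0062, 0.0057, 0.0116]] slopes [-0.017  0.009  0.005]
  guides 1280 [[-0.0497, 0.0529], [-0.033, 0.0359]]
top blue x,y,z [[-0.047, -0.041, -0.0353], [-0.0287, -0.0026, 0.0264], [0.0034, 0.0064, 0.0097]]
  plate 597 [[-0.0523, -0.004, 0.0494], [-0.045, -0.0107, 0.0321], [-0.0018, 0.0068, 0.0154]] slopes [0.01  0.004 0.007]
  guides 594 [[-0.052, 0.0488], [-0.0372, 0.0321]]
t 34.9 pos [0.5758 0.2086 0.1201] w 0.0336 F [-0.3  0.   0.3] q [-0.94  0.82  0.79  1.76 -0.74  0.89  1.51]
turn [-0.02 -0.    0.02] shift after turn [-0.02 -0.    2.16] shift in current axes [-0.02  0.    2.16]
```

View pics/n.png

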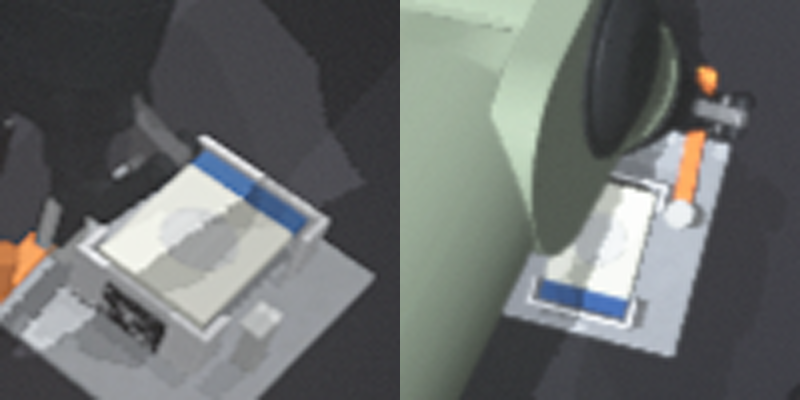

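{"method": "play_rows", "body": {
  "newtons": 20,
  "plan": [
    [[0,0,0.6],[0,0,0],0.2],
    [[0,0,0.6],[0,0,0],0.2],
    [[0,0,0.5],[0,0,0],0.2],
    [[0,0,0.4],[0,0,0],0.2],
    [[0,0,0],[0,0,0],0.2],
    [[0,0,0],[0,0,0],0.5],
    [[0,0,0],[0,0,0],0.7],
    [[0,0,0],[0,0,0],0.8],
    [[0,0,0],[0,0,0],0.9]
  ]
}}

```text
clock: 36.02
position: [0.5764, 0.2079, 0.0678]
tool_rot: [-3.138, 0.0, 2.899]
force: [0.6, -0.3, 5.3]
grip_width: 0.0131
finger_force: 20.0
```

```bash
cat > arc.py <<'E'
from h import *
import sys
# arc rows from measured pose: sweep open angle a0->a1 deg in n rows, tool yaw change dy total
n=int(sys.argv[1]); dsw=float(sys.argv[2]); dyaw=float(sys.argv[3])
s=bot.observe(); p=s["position"].copy(); v=p[:2]-PIV[:2]; print("r",np.hypot(*v),"open",76-np.degrees(np.arctan2(v[1],v[0])),"yaw_y",np.degrees(s["tool_rot"][2])-90,s["grip_width"],s["force"],s["qpos"].round(2),s["clock"])
yaw=s["tool_rot"][2]
th=np.arctan2(v[1],v[0])
for i in range(n):
    a,b=th+np.radians(dsw)*i/n,th+np.radians(dsw)*(i+1)/n
    d=.070*(np.array([np.cos(b),np.sin(b)])-[np.cos(a),np.sin(a)])
    R=Ro.from_euler("xyz",[np.pi,0,yaw]); t=R.inv().apply([*d,0])/.025
    print(i,t.round(2)[:2],round(-np.radians(dyaw)/n/.15,2)); yaw+=np.radians(dyaw)/n
E
python3 arc.py 12 86.4 60
```

```text
r 0.0702681141577633 open 86.81773036800966 yaw_y 76.09445271728089 0.013069311113393297 [ 0.62028465 -0.32320433  5.27531116] [-0.9   0.89  0.73  1.78 -0.8   0.8   1.56] 36.025
0 [0.04 0.35] -0.58
1 [0.05 0.35] -0.58
2 [0.07 0.35] -0.58
3 [0.08 0.34] -0.58
4 [0.09 0.34] -0.58
5 [0.11 0.34] -0.58
6 [0.12 0.33] -0.58
7 [0.13 0.33] -0.58
8 [0.14 0.32] -0.58
9 [0.16 0.31] -0.58
10 [0.17 0.31] -0.58
11 [0.18 0.3 ] -0.58
```

{"method": "play_rows", "body": {
  "plan": [
    [[0.04,0.35,0],[0,0,-0.58],0.9],
    [[0.05,0.35,0],[0,0,-0.58],0.9],
    [[0.07,0.35,0],[0,0,-0.58],0.9],
    [[0.08,0.34,0],[0,0,-0.58],0.9],
    [[0.09,0.34,0],[0,0,-0.58],0.9],
    [[0,0,0],[0,0,0],0.9]
  ]
}}

```text
clock: 36.78
position: [0.5712, 0.2515, 0.0677]
tool_rot: [-3.139, -0.001, -2.948]
force: [1.7, 0.1, 4.8]
grip_width: 0.0129
finger_force: 20.1
```

```bash
python3 arc.py 7 51 35
```

```text
r 0.07073655169864906 open 50.51560392180201 yaw_y -258.9030318672845 0.01292524312606986 [1.68487721 0.07231614 4.76763987] [-0.91  0.86  0.63  1.74 -0.69  0.77  1.83] 36.775
0 [0.11 0.34] -0.58
1 [0.12 0.33] -0.58
2 [0.14 0.33] -0.58
3 [0.15 0.32] -0.58
4 [0.16 0.32] -0.58
5 [0.17 0.31] -0.58
6 [0.19 0.3 ] -0.58
```

Working well; continue to home.

{"method": "play_rows", "body": {
  "plan": [
    [[0.11,0.34,0],[0,0,-0.58],0.9],
    [[0.12,0.33,0],[0,0,-0.58],0.9],
    [[0.14,0.33,0],[0,0,-0.58],0.9],
    [[0.15,0.32,0],[0,0,-0.58],0.9],
    [[0.16,0.32,0],[0,0,-0.58],0.9],
    [[0.17,0.31,0],[0,0,-0.58],0.9],
    [[0.1,0.2,0],[0,0,0],0.9],
    [[0,0,0],[0,0,0],0.9]
  ]
}}

```text
clock: 37.78
position: [0.5276, 0.2891, 0.0675]
tool_rot: [-3.14, -0.003, -2.43]
force: [0.4, 2.5, 7.8]
grip_width: 0.0131
finger_force: 20.5
```

```bash
python3 arc.py 2 6 0
```

```text
r 0.071000384123445 open 2.5396820149722714 yaw_y -229.21252415645213 0.013068580252954834 [0.41423961 2.48971073 7.79038828] [-0.93  0.79  0.5   1.8  -0.56  0.69  2.17] 37.775
0 [0.08 0.12] -0.0
1 [0.09 0.12] -0.0
```

{"method": "play_rows", "body": {
  "plan": [
    [[0.05,0.07,0],[0,0,0],0.9],
    [[0.05,0.07,0],[0,0,0],0.9],
    [[0.05,0.07,0],[0,0,0],0.9],
    [[0,0,0],[0,0,0],0.9]
  ]
}}

```text
clock: 38.28
position: [0.5252, 0.2895, 0.068]
tool_rot: [-3.135, 0.003, -2.432]
force: [23.9, -1.9, -6.3]
grip_width: 0.0131
finger_force: 19.8
```

```bash
python3 arc.py 2 6 0
```

```text
r 0.07069364658606875 open 0.5725541038737703 yaw_y -229.31843736196285 0.01305300136620099 [23.92564684 -1.86560972 -6.320738  ] [-0.94  0.79  0.5   1.81 -0.56  0.68  2.17] 38.275
0 [0.09 0.12] -0.0
1 [0.09 0.11] -0.0
```

{"method": "play_rows", "body": {
  "plan": [
    [[0.05,0.07,0],[0,0,0],0.9],
    [[0.05,0.07,0],[0,0,0],0.9],
    [[0,0,0],[0,0,0],0.9]
  ]
}}

```text
clock: 38.65
position: [0.5233, 0.2886, 0.0685]
tool_rot: [-3.131, 0.005, -2.434]
force: [35.2, -10.7, -7.1]
grip_width: 0.0127
finger_force: 20.5
```

```bash
python3 arc.py 2 6 0
```

```text
r 0.06937402254433953 open -0.7226052470353324 yaw_y -229.43749509504474 0.012714211623988423 [ 35.17566831 -10.69445055  -7.12995344] [-0.95  0.78  0.51  1.82 -0.56  0.68  2.16] 38.65
0 [0.09 0.12] -0.0
1 [0.1  0.11] -0.0
```

{"method": "play_rows", "body": {
  "plan": [
    [[0,0,0],[0,0,0],0.5],
    [[0,0,0],[0,0,0],0.3],
    [[0,0,0],[0,0,0],0.3],
    [[0,0,-0.5],[0,0,0],0.3],
    [[0,0,-0.8],[0,0,0],0.3],
    [[0,0,-0.9],[0,0,0],0.3],
    [[0,0,-0.9],[0,0,0],0.3],
    [[0,0,-0.9],[0,0,0],0.3],
    [[-0.8,0,-0.9],[0,0,0],0.3],
    [[-0.9,0,-0.5],[0,0,0],0.3],
    [[-0.9,0,0],[0,0,0],0.3],
    [[-0.9,0,0],[0,0,0],0.3],
    [[0,0,0],[0,0,0],0.3]
  ]
}}

```text
clock: 40.28
position: [0.584, 0.3496, 0.203]
tool_rot: [-3.139, -0.002, -2.427]
force: [-0.5, -0.8, -0.5]
grip_width: 0.0299
finger_force: 0.0
```

```bash
python3 cr.py .003 .006 z.png; python3 - <<'E'
from h import *
for n in ('scene','top'):
    f=grab_frame(n); ok=f['depth']>0; q=pts(f)[ok]; c=f['pixels'][ok].astype(int)
    o=(c[:,0]-c[:,2]>60)&(np.hypot(q[:,0]-PIV[0],q[:,1]-PIV[1])<.12)
    k=o&(q[:,2]>.070)&(q[:,2]<.082); b=o&(q[:,2]>.042)&(q[:,2]<.051)
    print(n,k.sum(),q[k].mean(0) if k.any() else 0, "pivot",PIV[:2])
    r=cv2.minAreaRect((q[b][:,:2]*1000).astype(np.float32)); print(r)
    u=(q[b]-PIV)@np.c_[cx,cy]; print("bar fit angle rad to cradle y (+=open):",np.polyfit(u[:,1],u[:,0],1),u.min(0),u.max(0))
    p=q-CS; m=(abs(p@cx-.032)<.02)&(abs(p@cy-.05)<.012)&(p[:,2]>.014)&(p[:,2]<.025)&~o; 
    print(" catch",m.sum(),np.percentile((p@cx)[m],[3,50,97]) if m.any() else 0)
print(bot.observe()["position"])
E
```

```text
t 40.27 pos [0.584  0.3496 0.203 ] w 0.0299 F [-0.5 -0.8 -0.5] q [-0.99  0.74  0.62  1.5  -0.46  1.05  2.02]
turn [ 0.53 -1.06  6.36] shift after turn [ 4.29 -3.69  6.34] shift in current axes [4.82 0.46 6.98]
scene blue x,y,z [[-0.0456, -0.0387, -0.0318], [-0.0281, 0.0009, 0.0279], [0.0024, 0.0056, 0.008]]
  plate 1270 [[-0.0497, 0.0093, 0.0535], [-0.0466, -0.0021, 0.0449], [-0.0064, 0.0057, 0.018]] slopes [-0.007  0.001  0.006]
  guides 998 [[-0.0499, 0.0532], [-0.0354, 0.032]]
top blue x,y,z [[-0.0475, -0.0411, -0.0345], [-0.0294, -0.0007, 0.0267], [0.0024, 0.0067, 0.0099]]
  plate 756 [[-0.0519, 0.0012, 0.0497], [-0.0413, -0.002, 0.0429], [-0.0025, 0.007, 0.0177]] slopes [0.031 0.007 0.007]
  guides 634 [[-0.0522, 0.0496], [-0.0355, 0.0328]]
scene 39 [0.52668951 0.28879454 0.07390923] pivot [0.50738041 0.22107736]
((522.6392211914062, 274.8210754394531), (94.85748291015625, 13.94321060180664), 76.02774810791016)
bar fit angle rad to cradle y (+=open): [0.0075529  0.00223216] [-0.00517858  0.00841211] [0.00877899 0.10326995]
 catch 63 [0.02332066 0.03187768 0.04122805]
top 23 [0.52302418 0.2873273  0.07529074] pivot [0.50738041 0.22107736]
((518.809814453125, 272.6624450683594), (85.22587585449219, 11.755414009094238), 75.9924545288086)
bar fit angle rad to cradle y (+=open): [-0.00327824 -0.00110736] [-0.00726841  0.01020444] [0.00449274 0.0954306 ]
 catch 32 [0.02204196 0.02966577 0.0388791 ]
[0.58315541 0.34842112 0.20261652]
```

View pics/z.png

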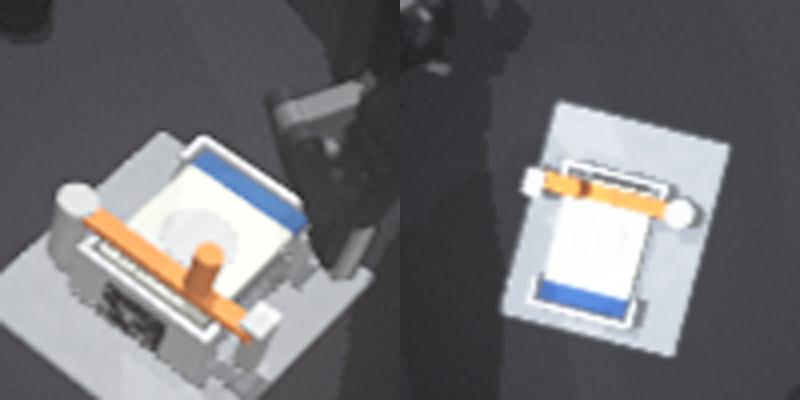

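```bash
python3 -c "
from workcell import bot
print(bot.job_done())"
```

```text
the job is handed in; nothing more can be done
None
```

The job is handed in at about 40 s of the 62 s allowed, and I have no verdict back: by the last camera check the blue-edged plate lies flat in the cradle, sample up, and the orange clip is home in its catch within about 0.01 rad.

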